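# Put the beam-alignment kit back in its nest tray

## Task

Put the beam-alignment kit away in its tray: the short steel post, the lens tube, the power sensor head and the mirror mount each belong upright, fully down, in the nest that was cut to its own shape and size. Somebody tidied in a hurry and left the post in the lens tube's nest and the lens tube in the sensor head's nest, so at the start these two are in the way. Do not disturb the two glass vials that stand beside the work.

Things in the scene. Friction and masses are not known exactly. Their poses are not given: they have to be found in the camera images.
- short_post: the short plain steel post, a cylinder 12.7 mm in diameter and 50 mm tall, standing on its end. At the start it stands in the tube nest, somewhere inside that round recess. Origin: centre of its underside; z up along the post.
- lens_tube: the black threaded lens tube, a short round tube 30 mm in diameter and 26 mm tall, standing open end up. At the start it stands in the sensor nest, somewhere inside that recess. Origin: centre of its underside; z up.
- sensor_head: the black power sensor head, a flat disc 51 mm in diameter and 20 mm thick lying on the bench, with a 6 mm cable stub at one side. Origin: on the underside, in the middle of the whole 51 x 62 mm outline; the disc's centre lies 6 mm from it along +y, the stub points to -y and ends 31 mm from the origin; z up.
- mount: black kinematic mirror mount standing on the bench: two upright plates 44 mm wide (y) and tall, one behind the other, round mirror in front (-x), three brass adjuster knobs behind (+x), 39 mm deep (x) in all. Origin: centre of the 39 x 44 mm footprint, on the underside; the plates fill x = -20 to +3 mm: grip them across their 44 mm width (along y) at x = -8; z up.
- post_nest: grey plastic nest block 92 x 92 x 30 mm, one of four standing two by two in a low aluminium tray, sides parallel: the one with the smallest recess, a round hole 21 mm wide and 22 mm deep. All four recesses are in the block's middle, with pale floor and 4 mm chamfer at the mouth. Origin: centre of the underside, 3 mm above the bench; top at z = 30 mm, floor of the hole at z = 8 mm.
- tube_nest: nest block with a plain round recess 39 mm in diameter and 10 mm deep, for the lens tube; at the start the post stands in it. Origin: centre of the underside; top at z = 30 mm, floor of the recess at z = 20 mm.
- sensor_nest: nest block with a round recess 59 mm in diameter and 10 mm deep, crossed along y by a channel 20 mm wide that reaches 37 mm from the centre both ways, for the sensor head and its stub (the stub may lie in either end of the channel); at the start the lens tube stands in it. Origin: centre of the underside; top at z = 30 mm, floor of the recess at z = 20 mm.
- mount_nest: nest block with a rectangular recess 47 mm (x) by 52 mm (y) and 12 mm deep, for the mirror mount, whose 44 mm width goes along the longer side (either way round). Origin: centre of the underside; top at z = 30 mm, floor of the recess at z = 18 mm.
- blue_vial: a glass sample vial with a ribbed cap (the blue one), 16 mm in diameter and 48 mm tall, standing on the bench near the work; not to be disturbed. Origin: centre of its underside.
- black_vial: a second such vial (cap black), standing near the first; not to be disturbed. Origin: centre of its underside.

How it is judged:
By the outcome, as a careful person would: the job done as asked, in the order asked, and still so for the second after the job is handed in, with the robot touching nothing.
It also fails if it takes over 99 s, if anything falls off the work surface, if the arm or the gripper's body presses on something with over 40 N, if the wrist force passes 120 N, or if a joint passes its speed limit or range.

## Robot

A 6-joint arm with a two-finger parallel gripper is mounted at the origin on a cart in front of the work surface, level with it; the furniture and walls round the work are solid. World frame = base frame: x ahead of the robot, y to its left, z up, the work surface at z = 0. Lengths are in m, angles in rad, forces in N, time in s.
With the tool pointing down it reaches from about 0.35 to 0.975 m from the base axis. Payload 4.9 kg.
Tool frame: the origin (TCP) lies on the centre line of the jaws, within the pads' length; the fingertips stand 14 mm ahead of it and the grasp point (between the pads) lies 5 mm behind it; y points along the fingers, z is the direction in which the jaws open and shut, and the axes are right-handed (so a half turn about y gives the same grasp; the last joint's range is limited). The gripper opens to 85 mm and grips with 20 to 120 N. Pads are 22 mm wide; open, the fingers measure 114 mm over their backs; the gripper's body (76 mm by 85 mm) begins 54 mm behind the grasp point. The pads swing forward as they close: fully open they stand 13 mm farther back than shut.
Start: joints at [-0.119, 0.053, 1.613, -0, 1.476, -0.119], TCP at [0.625, 0, 0.245] pointing down, gripper open.
Joint ranges: [-3.01, 3.01], [-1.01, 2.22], [0.06, 2.58], [-1.02, 4.17], [0.09, 2.62], [-3.14, 3.14]. Speed limits (rad/s): [2.57, 2.57, 3.14, 3.14, 3.14, 3.14].

## Interface

Orientations are given as a rotation vector (axis times angle).
In Python, from station import ctrl gives the robot as it stands.
- The arm moves only by the tool servo_tool, never from a script. Its arguments are lists of equal length, an entry for each row: "delta_pos": the shift along the tool's x, y, z in m, a list of three; "dr": the turn, a rotation vector about the tool's x, y, z in degrees, a list of three; "grip": the opening, from 0 (shut) to 1 (fully open). In form: {"delta_pos": [[x, y, z], ...], "dr": [[rx, ry, rz], ...], "grip": [grip, ...]}. A call has 1 to 5 rows; each row shifts and turns the pose as measured when the row begins, along the tool's axes as they then stand; what a row does not reach is not made up. A row lasts 1/8 s, in which the tool goes at most 62.5 mm and 10.7 degrees, less where a joint would pass 70% of its speed; a pose out of reach is approached as far as the arm can. A call is refused whole if a number of a shift passes 0.0625 or a number of a turn 10.7, either way. A call with a gripper value outside its range is refused whole. The fingers move at their own pace and stop on an object; "grip_force" is the grip in N (left out, the last holds). Time passes only in rows, so rows that do not move let the fingers close. It gives the time, the measured TCP pose, the force and the opening at its end, in the units of the state.
- ctrl.get_obs(): the state, without advancing time (a new reading comes with each control period).
- ctrl.get_image(name): name is "scene" or "side" or "wrist"; returns the picture (480x640x3 uint8, red, green, blue); there is no depth.
- ctrl.camera_params(name): a dict with "fovy" (degrees; the focal length in pixels is half the picture's height over the tangent of half this angle, whatever the lens; pixels are square), "cx", "cy" (the principal point, pixels), "eye" and "rotation" of the camera in the world. Camera axes: x right, y down, z forward; pixel columns grow to the right and rows downward; lengths in m; the calibration is good to about 2 mm. A picture is of the moment at which its call begins: read the wrist's pose just before it. camera_params takes no time and is no camera call; for the wrist camera it gives the pose at the moment of the call.
- ctrl.finish_job(): hands the job in, once; it reports no verdict.
Trained networks look in the newest picture that a camera, given by its name, has taken for a name from the list of things; names that differ only in an ending like _2 or _b are one class to them, and where a whole thing is asked for, a point or a joint stands for the part that bears it (a point fixed in the world has none). Each returns a list of dicts, best first, with "score" (0 to 1); they miss things now and then, are a little off and sometimes report something else, mostly with a low value. They report only what shows in the picture. A call takes as long as a camera call.
- ctrl.masks_of(camera, label): "pixels" (480x640 bool, what is visible of it) and "extent" ([left, top, right, bottom] in pixels, round what is visible of it).
The state is a dict: "t": time; "q": joint angles; "dq": joint speeds; "effort": joint torques, N m; "tool_pos": TCP position; "tool_rot": TCP orientation; "contact_force": force on the tool from outside, world axes, zero at the start; "wrist_torque": the same for the moment, N m; "opening": finger opening in m.
Only numpy, scipy, OpenCV 4.12 (cv2) and the standard library are available. Lean on these libraries where they do the work, as an engineer would, in place of code of your own. Each camera call takes 0.05 s, during which the arm holds its last target.

## Working session

There is one attempt and no reset: what is moved stays moved. The work goes in short steps, Python scripts to look and compute and a tool call to move; the robot and the scene stay as the last step left them, time stands still between calls to the robot, and variables do not carry over. Pictures are saved under pics/ and viewed, and the job is handed in when it is done.

Besides the shell and the picture viewer there is one more tool, called as a command line: name --argument value ..., lists and objects as JSON in quotes. servo_tool: Moves the arm, as the interface text tells. Its arguments: {"type":"object","properties":{"delta_pos":{"type":"array","items":{"type":"array","items":{"type":"number"}}},"dr":{"type":"array","items":{"type":"array","items":{"type":"number"}}},"grip":{"type":"array","items":{"type":"number"}},"grip_force":{"type":"number"}},"required":["delta_pos","dr","grip"]}

```bash
mkdir -p pics; ls
python3 - <<'E'
from station import ctrl
import cv2
o=ctrl.get_obs(); print({k:(o[k]) for k in o})
for n in ['scene','side','wrist']:
    im=ctrl.get_image(n); cv2.imwrite(f'pics/{n}0.png',im[:,:,::-1]); print(n,ctrl.camera_params(n))
print(ctrl.get_obs()['t'])
E
```

```text
pics
{'t': 0.0, 'q': array([-1.18995970e-01,  5.33519112e-02,  1.61427302e+00, -2.74118489e-05,
        1.47596285e+00, -1.18989912e-01]), 'dq': array([ 0.00173545,  0.00037909,  0.00266708, -0.00079969, -0.00045039,
        0.00196717]), 'effort': array([ 2.70554956e-04, -3.93670499e+01, -3.70175600e+01, -1.62778279e-04,
        6.93513779e-03, -6.06393527e-06]), 'tool_pos': array([6.24423208e-01, 6.45996265e-05, 2.44078568e-01]), 'tool_rot': array([-1.21050449,  1.21076232, -1.20810882]), 'contact_force': array([ 0.41164969, -0.17009723,  1.05356723]), 'wrist_torque': array([-0.01411639, -0.0171909 , -0.02017819]), 'opening': 0.08520988202871554}
scene {'fovy': 46.30488602020285, 'cx': 316.0898236045009, 'cy': 235.82434974687683, 'eye': array([-0.32242188, -0.47461628,  0.65605122]), 'rotation': array([-1.89411588,  1.06436291, -0.60939792])}
side {'fovy': 51.04881684282523, 'cx': 311.69063901426404, 'cy': 235.64098752496344, 'eye': array([0.27527784, 0.68834712, 0.61660456]), 'rotation': array([-0.37108088,  2.68331898, -1.28225444])}
wrist {'fovy': 60.706800378893966, 'cx': 313.5498540888222, 'cy': 234.59566742613217, 'eye': array([0.62427902, 0.07833193, 0.3732829 ]), 'rotation': array([ 2.83168302e+00,  2.15949928e-03, -2.56107940e-04])}
0.15
```

View pics/scene0.png

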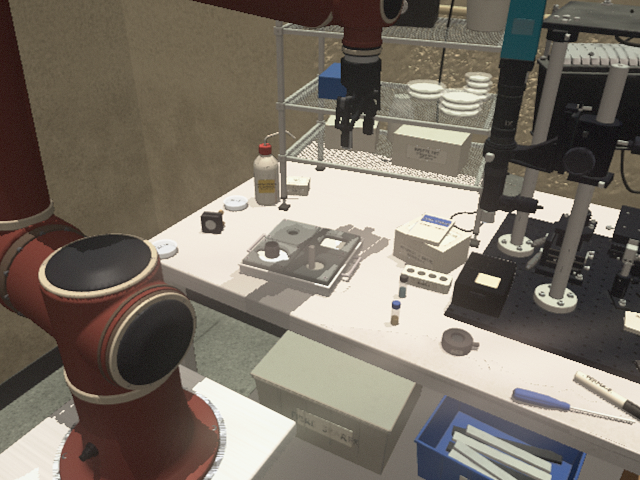

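View pics/side0.png

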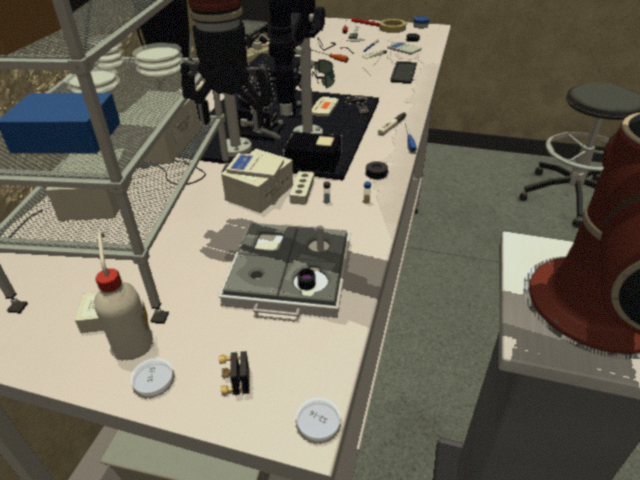

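View pics/wrist0.png

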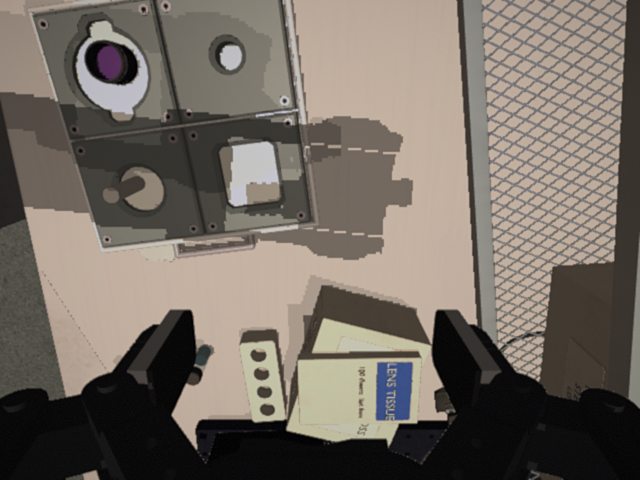

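```bash
cat > h.py <<'E'
from station import ctrl
import numpy as np, cv2
from scipy.spatial.transform import Rotation as R
def cam(n):
    p=ctrl.camera_params(n); f=240/np.tan(np.radians(p['fovy'])/2)
    return f,p['cx'],p['cy'],np.array(p['eye']),R.from_rotvec(p['rotation']).as_matrix()
def ray(c,u,v,z):
    f,cx,cy,e,M=c; d=M@np.array([(u-cx)/f,(v-cy)/f,1]); return e+d*(z-e[2])/d[2]
def proj(c,P):
    f,cx,cy,e,M=c; q=(np.atleast_2d(P)-e)@M; return np.c_[f*q[:,0]/q[:,2]+cx,f*q[:,1]/q[:,2]+cy]
def look(n,name):
    c=cam(n); im=ctrl.get_image(n); cv2.imwrite(f'pics/{name}.png',im[:,:,::-1]); return c,im
def tool():
    o=ctrl.get_obs(); return o['tool_pos'],R.from_rotvec(o['tool_rot']).as_matrix(),o
E
python3 - <<'E'
from h import *
p,M,o=tool(); print(M.round(3))
Z={'short_post':0.07,'lens_tube':.046,'sensor_head':.02,'mount':.02,'post_nest':.03,'tube_nest':.03,'sensor_nest':.03,'mount_nest':.03,'blue_vial':.048,'black_vial':.048}
for n in ['wrist','scene','side']:
    c=cam(n)
    for l in Z:
        for r in ctrl.masks_of(n,l)[:2]:
            m=r['pixels']; ys,xs=np.nonzero(m)
            print(n,l,round(r['score'],2),[int(x) for x in r['extent']],m.sum(),ray(c,xs.mean(),ys.mean(),Z[l]).round(4))
print(ctrl.get_obs()['t'])
E
```

```text
[[-0.    -0.002  1.   ]
 [-1.     0.    -0.   ]
 [-0.    -1.    -0.002]]
wrist short_post 0.88 [101, 175, 145, 198] 669 [0.4813 0.0169 0.07  ]
wrist lens_tube 0.56 [84, 38, 140, 84] 1902 [0.4743 0.1071 0.046 ]
wrist mount 0.27 [32, 0, 181, 143] 13392 [0.4601 0.1045 0.02  ]
wrist post_nest 0.82 [155, 0, 299, 125] 14310 [0.5576 0.1121 0.03  ]
wrist tube_nest 0.87 [70, 124, 204, 246] 11342 [0.4779 0.0113 0.03  ]
wrist sensor_nest 0.87 [33, 0, 181, 143] 13213 [0.4648 0.1039 0.03  ]
wrist mount_nest 0.91 [182, 112, 311, 231] 12342 [0.5702 0.0231 0.03  ]
wrist mount_nest 0.45 [72, 124, 203, 245] 11254 [0.4781 0.0109 0.03  ]
wrist black_vial 0.75 [188, 343, 212, 386] 492 [ 0.5185 -0.1525  0.048 ]
scene short_post 0.67 [309, 246, 318, 267] 151 [ 0.447  -0.0031  0.07  ]
scene lens_tube 0.7 [267, 237, 281, 258] 219 [0.4581 0.098  0.046 ]
scene sensor_head 0.71 [443, 328, 478, 360] 750 [ 0.416  -0.3106  0.02  ]
scene mount 0.73 [202, 209, 221, 235] 468 [0.5173 0.3085 0.02  ]
scene post_nest 0.71 [265, 218, 318, 248] 935 [0.5608 0.114  0.03  ]
scene post_nest 0.56 [309, 246, 319, 267] 143 [0.497
[... 443 characters left out ...]
]
side short_post 0.7 [315, 227, 322, 249] 171 [0.4647 0.0407 0.07  ]
side lens_tube 0.81 [295, 267, 318, 290] 353 [0.4656 0.1197 0.046 ]
side sensor_head 0.8 [365, 161, 390, 182] 350 [ 0.4253 -0.2861  0.02  ]
side mount 0.57 [220, 352, 248, 391] 951 [0.5154 0.3044 0.02  ]
side post_nest 0.72 [222, 254, 287, 296] 2199 [0.5559 0.1213 0.03  ]
side tube_nest 0.94 [289, 224, 348, 263] 1625 [0.4738 0.0123 0.03  ]
side sensor_nest 0.76 [281, 260, 338, 305] 2152 [0.4603 0.1102 0.03  ]
side mount_nest 0.89 [236, 221, 299, 261] 1650 [0.5686 0.0234 0.03  ]
side blue_vial 0.55 [363, 183, 373, 203] 129 [ 0.4208 -0.1504  0.048 ]
side black_vial 0.55 [323, 184, 327, 198] 143 [ 0.5006 -0.1329  0.048 ]
1.65
```

servo_tool --delta_pos '[[-0.035,0,-0.055],[-0.035,0,-0.055],[0,0,0]]' --dr '[[0,0,0],[0,0,0],[0,0,0]]' --grip '[1,1,1]' --grip_force 30

```text
t: 2.02
tool_pos: [0.5153, 0.0691, 0.2425]
tool_rot: [-1.211, 1.214, -1.208]
contact_force: [0.7, 0.2, -0.7]
opening: 0.0854
```

Run:
```python
from h import *
p,M,o=tool(); print(p,M.round(3).tolist())
c,im=look('wrist','w1')
for l in ['post_nest','tube_nest','sensor_nest','mount_nest','short_post','lens_tube']:
    for r in ctrl.masks_of('wrist',l)[:1]:
        m=r['pixels'].astype(np.uint8); 
        z=.03
        cs=max(cv2.findContours(m,0,2)[0],key=cv2.contourArea)[:,0]
        P=np.array([ray(c,u,v,z)[:2] for u,v in cs],np.float32)*1000
        print(l,round(r['score'],2),[int(x) for x in r['extent']],cv2.minAreaRect(P))
```

```text
[0.51533336 0.06911332 0.24253135] [[-0.001, -0.004, 1.0], [-1.0, 0.001, -0.001], [-0.001, -1.0, -0.004]]
post_nest 0.85 [303, 77, 426, 210] ((557.8923950195312, 113.77498626708984), (92.41044616699219, 92.4776611328125), 7.41642951965332)
tube_nest 0.84 [210, 206, 328, 314] ((477.24383544921875, 9.013126373291016), (94.74504852294922, 95.56599426269531), 7.512514591217041)
sensor_nest 0.8 [187, 97, 315, 225] ((464.7611389160156, 101.47846221923828), (93.38139343261719, 92.93883514404297), 7.532467365264893)
mount_nest 0.87 [319, 192, 430, 302] ((570.0106811523438, 21.391380310058594), (93.22877502441406, 95.58462524414062), 6.746581554412842)
short_post 0.76 [251, 254, 273, 286] ((470.1868896484375, 4.452304840087891), (35.48884582519531, 13.634275436401367), 69.72911071777344)
lens_tube 0.74 [241, 135, 281, 172] ((468.6409912109375, 107.1876220703125), (33.78473663330078, 31.251699447631836), 44.07933807373047)
```

View pics/w1.png

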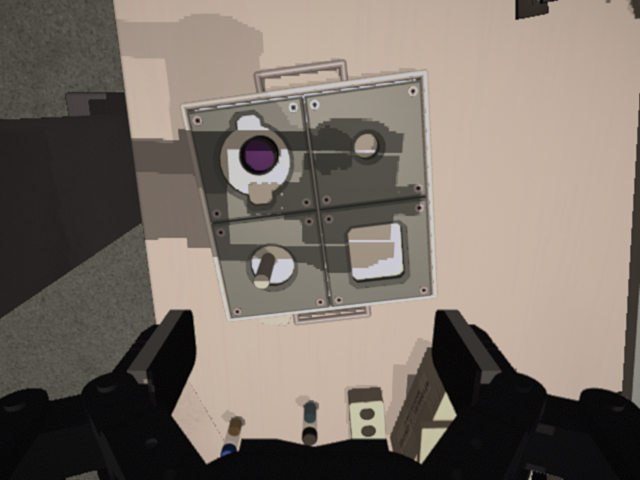

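```bash
cat >> h.py <<'E'
from scipy.optimize import minimize
def cyl(r,h,z0=0):
    a=np.linspace(0,2*np.pi,40); return np.concatenate([np.c_[r*np.cos(a),r*np.sin(a),np.full(40,z0+z)] for z in (0,h)])
def sil(c,P):
    m=np.zeros((480,640),np.uint8); cv2.fillConvexPoly(m,cv2.convexHull((proj(c,P)*16).round().astype(np.int32)),1,shift=4); return m>0
def fit(c,mask,parts,x0,yaw=None,zbase=0):
    "parts: list of local point sets; x0=(x,y[,yaw])"
    def cost(v):
        t=v[2] if len(v)>2 else (yaw or 0)
        Rz=np.array([[np.cos(t),-np.sin(t),0],[np.sin(t),np.cos(t),0],[0,0,1]])
        m=np.zeros_like(mask)
        for P in parts: m|=sil(c,P@Rz.T+[v[0],v[1],zbase])
        return 1-(m&mask).sum()/max((m|mask).sum(),1)
    n=len(x0); S=np.vstack([x0]+[np.array(x0)+np.eye(n)[i]*(0.008 if i<2 else 0.2) for i in range(n)])
    r=minimize(cost,x0,method='Nelder-Mead',options=dict(initial_simplex=S,xatol=1e-4,fatol=1e-4)); return r.x,1-r.fun
E
python3 - <<'E'
from h import *
for n in ['wrist','side','scene']:
    c=cam(n)
    for l,P,zb,x0 in [('short_post',cyl(.00635,.05),.02,(.476,.01)),('lens_tube',cyl(.015,.026),.02,(.469,.107)),('blue_vial',cyl(.008,.048),0,(.41,-.18)),('black_vial',cyl(.008,.048),0,(.49,-.16))]:
        for r in ctrl.masks_of(n,l)[:1]:
            print(n,l,round(r['score'],2),fit(c,r['pixels'],[P],x0,zbase=zb))
E
```

```text
wrist short_post 0.76 (array([0.4764998 , 0.00946053]), np.float64(0.9186691312384473))
wrist lens_tube 0.74 (array([0.47426915, 0.10534121]), np.float64(0.9662162162162162))
wrist blue_vial 0.6 (array([ 0.43186462, -0.18895685]), np.float64(0.7462887989203779))
wrist black_vial 0.81 (array([ 0.51316146, -0.17266599]), np.float64(0.8633802816901408))
side short_post 0.7 (array([0.47285986, 0.01263135]), np.float64(0.8465346534653465))
side lens_tube 0.81 (array([0.47105784, 0.10414008]), np.float64(0.8567901234567902))
side blue_vial 0.55 (array([ 0.427375 , -0.1803125]), np.float64(0.6482412060301508))
side black_vial 0.55 (array([ 0.5111875, -0.1665625]), np.float64(0.7688172043010753))
scene short_post 0.67 (array([0.477 , 0.0145]), np.float64(0.877906976744186))
scene lens_tube 0.7 (array([0.47282812, 0.10940625]), np.float64(0.8326996197718631))
scene blue_vial 0.62 (array([ 0.43142126, -0.18763165]), np.float64(0.6525096525096525))
scene black_vial 0.64 (array([ 0.50754315, -0.17009378]), np.float64(0.7848101265822784))
```

servo_tool --delta_pos '[[0.02,0.045,-0.013],[0.02,0.045,-0.013],[0.019,0.03,-0.013],[0,0,0]]' --dr '[[0,0,0],[0,0,0],[0,0,0],[0,0,0]]' --grip '[0.6,0.6,0.6,0.6]'

```text
t: 3.48
tool_pos: [0.4793, 0.0078, 0.1223]
tool_rot: [-1.206, 1.21, -1.212]
contact_force: [-0.3, -0.1, 0.4]
opening: 0.0512
```

Run:
```python
from h import *
p,M,o=tool(); print(p,M.round(3).tolist())
c,im=look('wrist','w2')
for r in ctrl.masks_of('wrist','short_post')[:1]:
   print(r['extent'],fit(c,r['pixels'],[cyl(.00635,.05)],(.476,.01),zbase=.02))
```

```text
[0.47925821 0.00777161 0.12227536] [[-0.003, 0.002, 1.0], [-1.0, 0.001, -0.003], [-0.001, -1.0, 0.002]]
[284.8, 224.5, 313.3, 276.4] (array([0.47211315, 0.01195662]), np.float64(0.9640625))
```

View pics/w2.png

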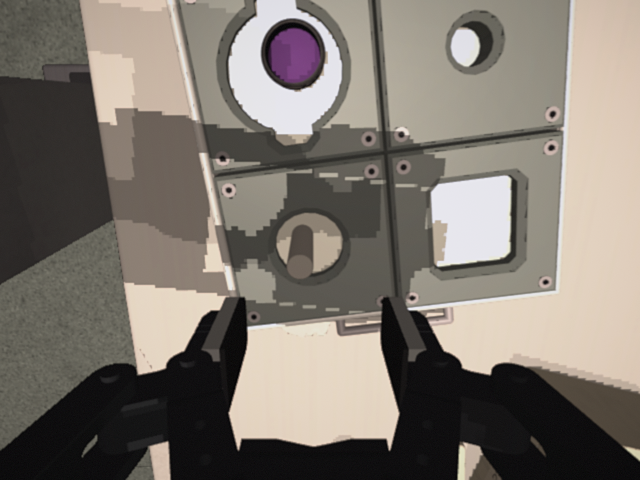

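servo_tool --delta_pos '[[-0.004,0.03,-0.007],[0,0.03,0],[0,0,0]]' --dr '[[0,0,0],[0,0,0],[0,0,0]]' --grip '[0.6,0.6,0.6]'

```text
t: 3.95
tool_pos: [0.4831, 0.0136, 0.0726]
tool_rot: [-1.193, 1.191, -1.22]
contact_force: [0.1, 0.2, 0.7]
opening: 0.0513
```

Run:
```python
from h import *
p,M,o=tool(); print(p,o['opening'])
c,im=look('wrist','w3')
```

```text
[0.48307004 0.01355747 0.07259735] 0.051260318545283096
```

View pics/w3.png

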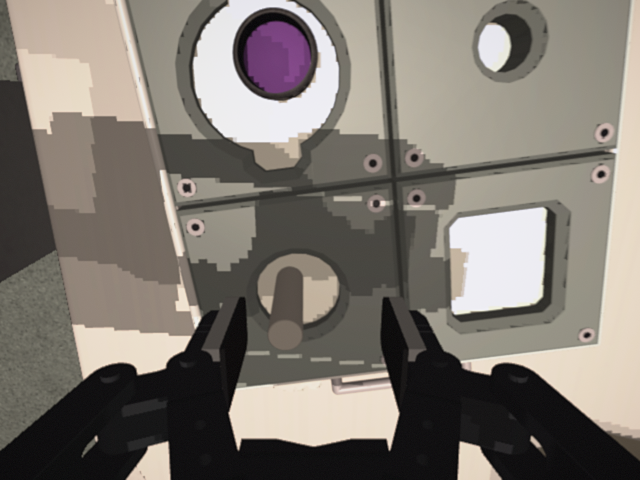

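Run:
```python
from h import *
p,M,o=tool(); print(p,M.round(3).tolist(),o['q'].round(3),o['dq'].round(3),o['t'])
c=cam('wrist')
for r in ctrl.masks_of('wrist','short_post')[:1]:
   print(r['extent'],fit(c,r['pixels'],[cyl(.00635,.05)],(.476,.01),zbase=.02))
```

```text
[0.48442334 0.01338198 0.07427455] [[0.001, 0.026, 1.0], [-1.0, -0.001, 0.001], [0.001, -1.0, 0.026]] [-1.270e-01 -1.300e-01  2.093e+00  2.000e-03  1.153e+00 -1.290e-01] [-0.006 -0.021 -0.022 -0.004 -0.002 -0.002] 4.0
[265.9, 266.5, 302.8, 350.0] (array([0.47354337, 0.01056589]), np.float64(0.9753492193919474))
```

```bash
cat >> h.py <<'E'
def goto(x,y,z,yaw=0):
    "yaw deg: direction of tool z (jaw axis) from world x"
    p,M,o=tool(); t=np.radians(yaw)
    zt=np.array([np.cos(t),np.sin(t),0]); yt=np.array([0,0,-1.]); xt=np.cross(yt,zt)
    D=np.c_[xt,yt,zt]
    print('pos',p.round(4),'t',o['t'],'open',round(o['opening'],4),'F',np.round(o['contact_force'],1))
    print('dtool',(M.T@(np.array([x,y,z])-p)).round(4),'dr',np.degrees(R.from_matrix(M.T@D).as_rotvec()).round(2))
E
python3 -c "
from h import *
goto(.4733,.0108,.063,0)"
```

```text
pos [0.4849 0.0131 0.075 ] t 4.05 open 0.051 F [0.6 0.  1.2]
dtool [ 0.0023  0.0117 -0.012 ] dr [-1.6   0.03  0.09]
```

servo_tool --delta_pos '[[0.002,0.006,-0.012],[0,0.006,0],[0,0,0]]' --dr '[[-1.6,0,0],[0,0,0],[0,0,0]]' --grip '[0.6,0.6,0.6]'

```text
t: 4.42
tool_pos: [0.4751, 0.0109, 0.0659]
tool_rot: [-1.208, 1.204, -1.212]
contact_force: [-0.1, -0.3, -1.0]
opening: 0.0515
```

```bash
python3 -c "
from h import *
goto(.4733,.0108,.063,0)"
```

```text
pos [0.4751 0.0109 0.0659] t 4.425 open 0.0515 F [-0.1 -0.3 -1. ]
dtool [ 0.0001  0.0028 -0.0018] dr [-0.26  0.05  0.13]
```

servo_tool --delta_pos '[[0,0.003,-0.002],[0,0,0],[0,0,0],[0,0,0],[0,0,0]]' --dr '[[0,0,0],[0,0,0],[0,0,0],[0,0,0],[0,0,0]]' --grip '[0.4,0,0,0,0]' --grip_force 30

```text
t: 5.05
tool_pos: [0.4733, 0.0108, 0.063]
tool_rot: [-1.207, 1.204, -1.213]
contact_force: [-0.6, 1.0, -0.2]
opening: 0.0116
```

```bash
python3 -c "
from h import *
look('wrist','w4')
goto(.4733,.0108,.063,0)"
```

```text
pos [0.4733 0.0108 0.063 ] t 5.1 open 0.0119 F [-0.2  1.1 -1.1]
dtool [-0.  0.  0.] dr [-0.3   0.03  0.13]
```

View pics/w4.png

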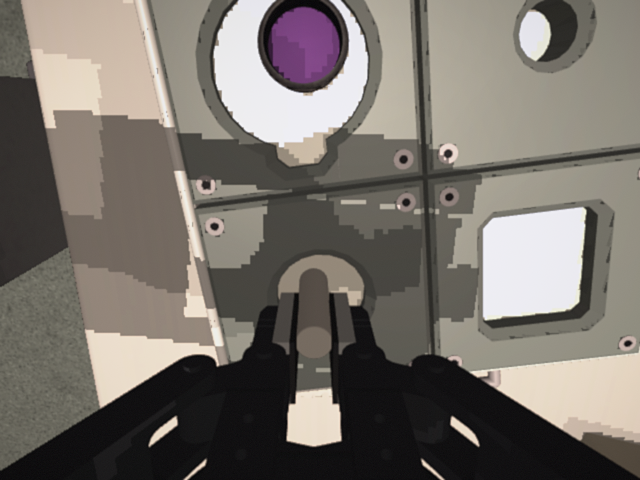

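servo_tool --delta_pos '[[0,-0.022,0],[0,-0.022,0],[-0.034,0,0.028],[-0.034,0,0.028],[-0.034,0,0.028]]' --dr '[[0,0,0],[0,0,0],[0,0,0],[0,0,0],[0,0,0]]' --grip '[0,0,0,0,0]'

```text
t: 5.72
tool_pos: [0.5575, 0.1137, 0.1076]
tool_rot: [-1.206, 1.208, -1.216]
contact_force: [-1.0, 0.8, -1.0]
opening: 0.0113
```

servo_tool --delta_pos '[[0,0,0]]' --dr '[[0,0,0]]' --grip '[0]'

```text
t: 5.85
tool_pos: [0.5588, 0.1154, 0.1076]
tool_rot: [-1.207, 1.206, -1.214]
contact_force: [0.2, -0.4, -0.8]
opening: 0.0116
```

```bash
python3 -c "
from h import *
goto(.5575,.114,.085,0)
c,im=look('wrist','w5')
for l in ['post_nest','short_post']:
    for r in ctrl.masks_of('wrist',l)[:1]:
        m=r['pixels'].astype(np.uint8)
        cs=max(cv2.findContours(m,0,2)[0],key=cv2.contourArea)[:,0]
        P=np.array([ray(c,u,v,.03)[:2] for u,v in cs],np.float32)*1000
        print(l,round(r['score'],2),[int(x) for x in r['extent']],cv2.minAreaRect(P))
        if l=='short_post': print(fit(c,r['pixels'],[cyl(.00635,.05)],(.5575,.114),zbase=.042))
"
```

```text
pos [0.5588 0.1154 0.1076] t 5.85 open 0.0116 F [ 0.2 -0.4 -0.8]
dtool [ 0.0014  0.0226 -0.0014] dr [-0.24 -0.08  0.14]
post_nest 0.9 [210, 155, 404, 342] ((557.4263305664062, 115.23817443847656), (92.75031280517578, 96.25988006591797), 7.4199934005737305)
short_post 0.63 [294, 267, 329, 358] ((559.0667724609375, 80.18511962890625), (56.25602722167969, 19.18095588684082), 89.79092407226562)
(array([0.55882307, 0.1015789 ]), np.float64(0.8071428571428572))
```

View pics/w5.png

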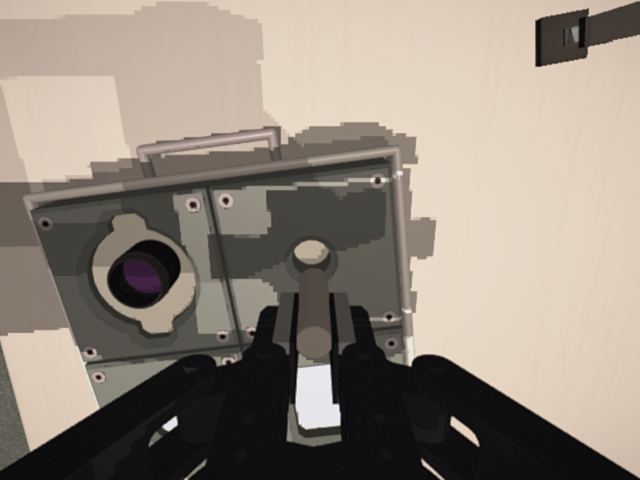

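```bash
python3 -c "
from h import *
c=cam('wrist')
r=ctrl.masks_of('wrist','short_post')[0]
print(fit(c,r['pixels'],[cyl(.00635,.05)],(.5575,.114),zbase=.0646))
im=cv2.imread('pics/w5.png')[220:380,240:400]; cv2.imwrite('pics/w5c.png',cv2.resize(im,None,fx=3.7,fy=3.7,interpolation=2))
a=np.linspace(0,6.28,40)
im=cv2.imread('pics/w5.png')
for x,y,col in [(.5575,.1145,(0,0,255))]:
  for rr,z in [(.0145,.03),(.0105,.026)]:
    q=proj(c,np.c_[x+rr*np.cos(a),y+rr*np.sin(a),0*a+z])
    cv2.polylines(im,[(q*16).astype(np.int32)],True,col,1,shift=4)
cv2.imwrite('pics/w5d.png',cv2.resize(im[220:380,240:400],None,fx=3.7,fy=3.7,interpolation=0))
"
```

```text
(array([0.55658784, 0.11449632]), np.float64(0.9323519102698914))
```

View pics/w5d.png

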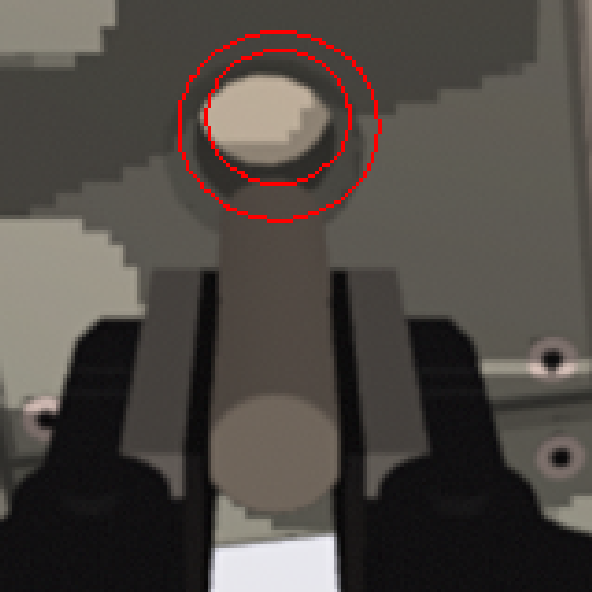

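servo_tool --delta_pos '[[0.0015,0.01,-0.001],[0,0.015,0],[0,0.015,0],[0,0,0]]' --dr '[[0,0,0],[0,0,0],[0,0,0],[0,0,0]]' --grip '[0,0,0,0]'

```text
t: 6.55
tool_pos: [0.5542, 0.1093, 0.0634]
tool_rot: [-1.206, 1.212, -1.218]
contact_force: [1.3, 0.6, -1.4]
opening: 0.0111
```

```bash
python3 -c "
from h import *
goto(.5577,.1137,.051,0)
c,im=look('wrist','w6')
cv2.imwrite('pics/w6c.png',cv2.resize(im[220:400,220:420,::-1],None,fx=3,fy=3))"
```

```text
pos [0.5542 0.1093 0.0634] t 6.55 open 0.0111 F [ 1.3  0.6 -1.4]
dtool [-0.0044  0.0124  0.0034] dr [-0.11 -0.45  0.17]
```

View pics/w6c.png

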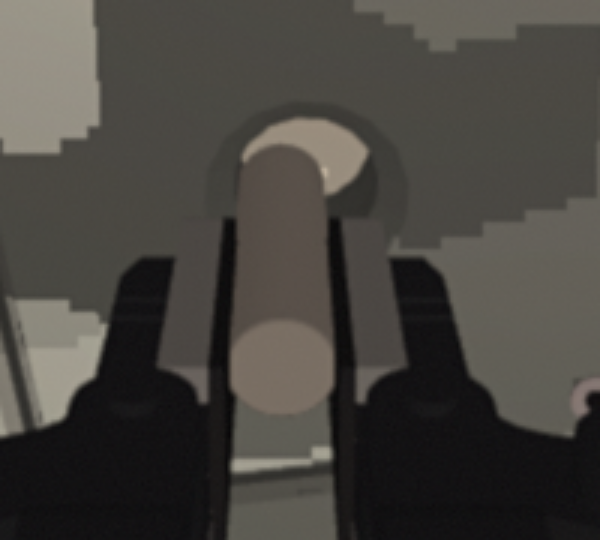

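servo_tool --delta_pos '[[-0.004,0,0.003],[0,0,0]]' --dr '[[0,0,0],[0,0,0]]' --grip '[0,0]'

```text
t: 6.85
tool_pos: [0.5578, 0.1136, 0.0646]
tool_rot: [-1.207, 1.211, -1.218]
contact_force: [-0.3, -0.5, -1.1]
opening: 0.0114
```

```bash
python3 -c "
from h import *
goto(.5577,.1137,.051,0)
c,im=look('wrist','w7')
cv2.imwrite('pics/w7c.png',cv2.resize(im[220:400,220:420,::-1],None,fx=3,fy=3))"
```

```text
pos [0.5578 0.1136 0.0646] t 6.85 open 0.0114 F [-0.3 -0.5 -1.1]
dtool [-0.0002  0.0136 -0.0002] dr [-0.12 -0.42  0.2 ]
```

View pics/w7c.png

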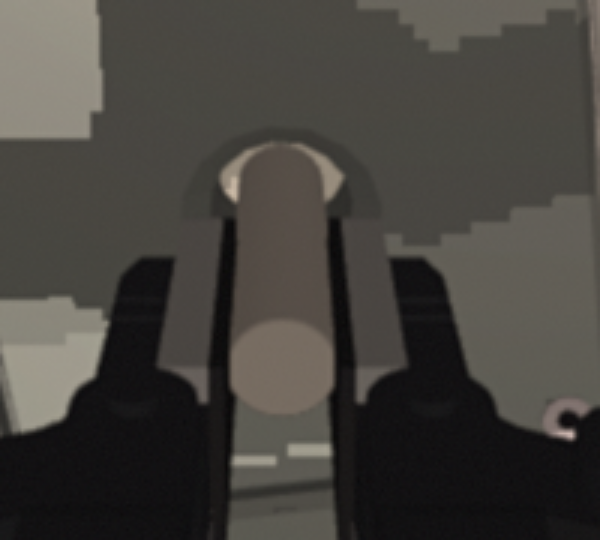

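servo_tool --delta_pos '[[0,0.007,0],[0,0.006,0],[0,0,0]]' --dr '[[0,0,0],[0,0,0],[0,0,0]]' --grip '[0,0,0]'

```text
t: 7.28
tool_pos: [0.5581, 0.1135, 0.0513]
tool_rot: [-1.206, 1.211, -1.218]
contact_force: [-0.2, 0.0, -0.7]
opening: 0.0115
```

```bash
python3 -c "
from h import *
goto(.5577,.1137,.051,0)"
```

```text
pos [0.5581 0.1135 0.0513] t 7.275 open 0.0115 F [-0.2  0.  -0.7]
dtool [-0.0002  0.0003 -0.0004] dr [-0.16 -0.41  0.2 ]
```

servo_tool --delta_pos '[[0,0.001,0],[0,0,0],[0,0,0],[0,0,0]]' --dr '[[0,0,0],[0,0,0],[0,0,0],[0,0,0]]' --grip '[0,0,0.5,0.5]'

```text
t: 7.78
tool_pos: [0.5586, 0.1135, 0.0512]
tool_rot: [-1.206, 1.21, -1.219]
contact_force: [0.0, -0.3, -0.6]
opening: 0.0425
```

servo_tool --delta_pos '[[0,-0.03,0],[0,-0.04,0],[0,0,0]]' --dr '[[0,0,0],[0,0,0],[0,0,0]]' --grip '[0.5,0.6,0.6]'

```text
t: 8.15
tool_pos: [0.5578, 0.1137, 0.1221]
tool_rot: [-1.207, 1.212, -1.218]
contact_force: [0.7, 0.4, -0.7]
opening: 0.0517
```

```bash
python3 -c "
from h import *
goto(.4735,.106,.10,0)
c,im=look('wrist','w8')
for l,P,zb,x0 in [('short_post',cyl(.00635,.05),.008,(.556,.113)),('lens_tube',cyl(.015,.026),.02,(.469,.107))]:
        for r in ctrl.masks_of('wrist',l)[:1]:
            print(l,round(r['score'],2),fit(c,r['pixels'],[P],x0,zbase=zb))"
```

```text
pos [0.5578 0.1137 0.1221] t 8.15 open 0.0517 F [ 0.7  0.4 -0.7]
dtool [ 0.0082  0.022  -0.0843] dr [-0.11 -0.42  0.21]
short_post 0.77 (array([0.55839639, 0.11458075]), np.float64(0.8910200523103748))
lens_tube 0.64 (array([0.46943998, 0.10774273]), np.float64(0.9429490930368637))
```

View pics/w8.png

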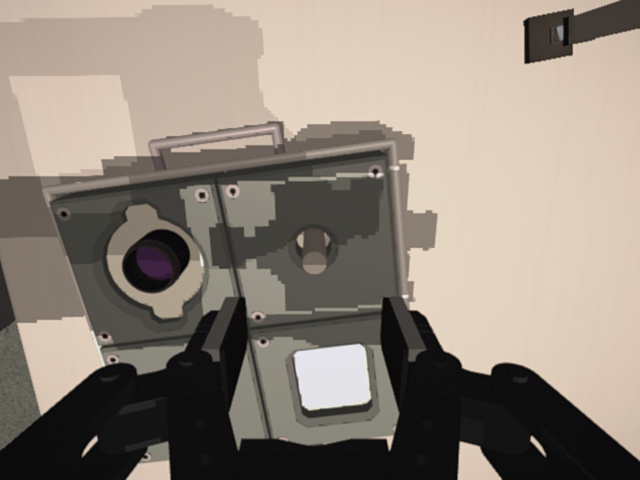

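servo_tool --delta_pos '[[0.003,0.01,-0.028],[0.003,0.01,-0.028],[0.002,0,-0.028],[0,0,0],[0,0,0]]' --dr '[[0,0,0],[0,0,0],[0,0,0],[0,0,0],[0,0,0]]' --grip '[0.6,0.6,0.6,0.6,0.6]'

```text
t: 8.93
tool_pos: [0.4641, 0.1053, 0.0895]
tool_rot: [-1.224, 1.227, -1.21]
contact_force: [0.8, 0.2, -0.1]
opening: 0.0513
```

```bash
python3 -c "
from h import *
goto(.4725,.106,.047,0)
c,im=look('wrist','w9')
for l,P,zb,x0 in [('lens_tube',cyl(.015,.026),.02,(.469,.107))]:
        for r in ctrl.masks_of('wrist',l)[:1]:
            print(l,round(r['score'],2),fit(c,r['pixels'],[P],x0,zbase=zb))"
```

```text
pos [0.4641 0.1053 0.0895] t 8.925 open 0.0513 F [ 0.8  0.2 -0.1]
dtool [-0.001   0.0423  0.0092] dr [ 1.1  -0.44  0.3 ]
lens_tube 0.77 (array([0.46953193, 0.10773369]), np.float64(0.9589829695370592))
```

View pics/w9.png

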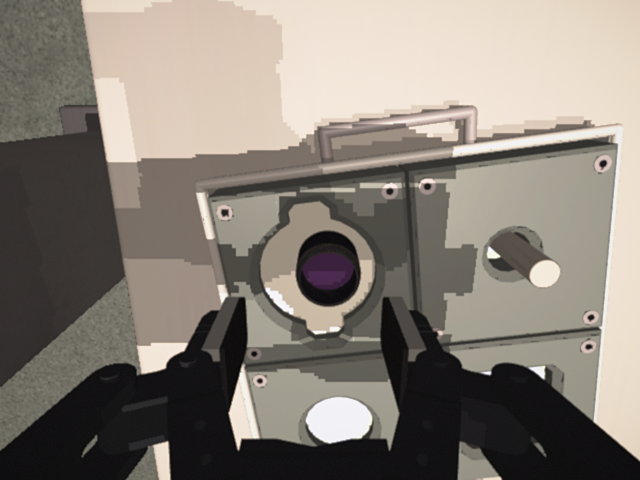

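servo_tool --delta_pos '[[-0.002,0.01,0.006],[0,0.012,0],[0,0,0]]' --dr '[[1.1,0,0],[0,0,0],[0,0,0]]' --grip '[0.6,0.6,0.6]'

```text
t: 9.4
tool_pos: [0.4726, 0.1071, 0.0674]
tool_rot: [-1.208, 1.212, -1.22]
contact_force: [0.7, -0.2, -1.2]
opening: 0.0517
```

```bash
python3 -c "
from h import *
goto(.470,.107,.047,0)
c,im=look('wrist','w10')
for l,P,zb,x0 in [('lens_tube',cyl(.015,.026),.02,(.469,.107))]:
        for r in ctrl.masks_of('wrist',l)[:1]:
            print(l,round(r['score'],2),fit(c,r['pixels'],[P],x0,zbase=zb))"
```

```text
pos [0.4726 0.1071 0.0674] t 9.4 open 0.0517 F [ 0.7 -0.2 -1.2]
dtool [ 0.0001  0.0204 -0.0026] dr [-0.09 -0.46  0.3 ]
lens_tube 0.73 (array([0.4696834 , 0.10781248]), np.float64(0.9544004503659224))
```

View pics/w10.png

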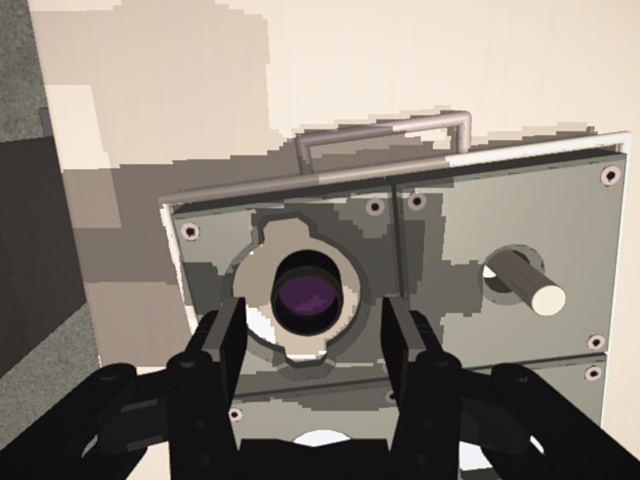

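Tube shows at (307,292), between the open jaws, slightly left. Descend and close.

servo_tool --delta_pos '[[0,0.009,-0.003],[0,0.009,0],[0,0.002,0],[0,0,0],[0,0,0]]' --dr '[[0,0,0],[0,0,0],[0,0,0],[0,0,0],[0,0,0]]' --grip '[0.6,0.6,0.6,0.2,0.2]' --grip_force 25

```text
t: 10.12
tool_pos: [0.4707, 0.1071, 0.0478]
tool_rot: [-1.205, 1.209, -1.221]
contact_force: [-0.5, -1.0, -0.9]
opening: 0.0287
```

```bash
python3 -c "
from h import *
c,im=look('wrist','w11')
goto(.470,.107,.047,0)"
```

```text
pos [0.4707 0.1071 0.0478] t 10.175 open 0.0289 F [ 0.  -0.5 -0.5]
dtool [ 0.0001  0.0008 -0.0007] dr [-0.28 -0.46  0.28]
```

View pics/w11.png

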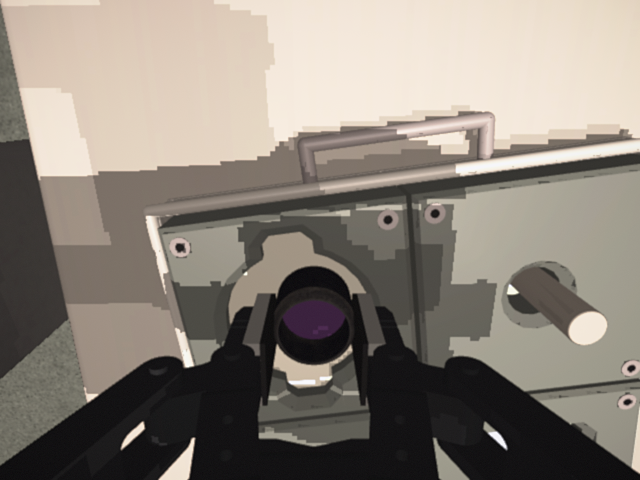

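servo_tool --delta_pos '[[0,-0.015,0],[0,-0.02,0],[0.033,0,0.002],[0.033,0,0.002],[0.032,0,0.002]]' --dr '[[0,0,0],[0,0,0],[0,0,0],[0,0,0],[0,0,0]]' --grip '[0.2,0.2,0.2,0.2,0.2]'

```text
t: 10.8
tool_pos: [0.4778, 0.0084, 0.09]
tool_rot: [-1.204, 1.201, -1.221]
contact_force: [0.0, -0.0, -0.0]
opening: 0.0286
```

servo_tool --delta_pos '[[0,0,0]]' --dr '[[0,0,0]]' --grip '[0.2]'

```text
t: 10.92
tool_pos: [0.4785, 0.0069, 0.0915]
tool_rot: [-1.201, 1.201, -1.224]
contact_force: [0.2, 0.3, -0.2]
opening: 0.0289
```

```bash
python3 -c "
from h import *
goto(.477,.009,.0478,0)
c,im=look('wrist','w12')
p=tool()[0]
for l in ['tube_nest','lens_tube']:
    for r in ctrl.masks_of('wrist',l)[:1]:
        m=r['pixels'].astype(np.uint8)
        cs=max(cv2.findContours(m,0,2)[0],key=cv2.contourArea)[:,0]
        P=np.array([ray(c,u,v,.03)[:2] for u,v in cs],np.float32)*1000
        print(l,round(r['score'],2),[int(x) for x in r['extent']],cv2.minAreaRect(P))
        if l=='lens_tube': print(fit(c,r['pixels'],[cyl(.015,.026)],(.477,.009),zbase=p[2]-.0278))
a=np.linspace(0,6.28,40)
im=im[:,:,::-1].copy()
for rr,z in [(.0235,.03),(.0195,.026),(.0195,.02)]:
    q=proj(c,np.c_[.477+rr*np.cos(a),.009+rr*np.sin(a),0*a+z])
    cv2.polylines(im,[(q*16).astype(np.int32)],True,(0,0,255),1,shift=4)
cv2.imwrite('pics/w12d.png',cv2.resize(im[180:400,200:450],None,fx=2.7,fy=2.7))
"
```

```text
pos [0.4785 0.0069 0.0915] t 10.925 open 0.0289 F [ 0.2  0.3 -0.2]
dtool [-0.0023  0.0436 -0.0021] dr [-0.74 -0.35  0.33]
tube_nest 0.57 [196, 151, 406, 347] ((476.4369812011719, 9.648067474365234), (93.20867156982422, 94.69131469726562), 7.27151346206665)
lens_tube 0.79 [277, 266, 356, 363] ((479.2215881347656, -21.136703491210938), (58.143795013427734, 41.553504943847656), 88.0250015258789)
(array([0.478506  , 0.00741523]), np.float64(0.9600293901542983))
```

View pics/w12d.png

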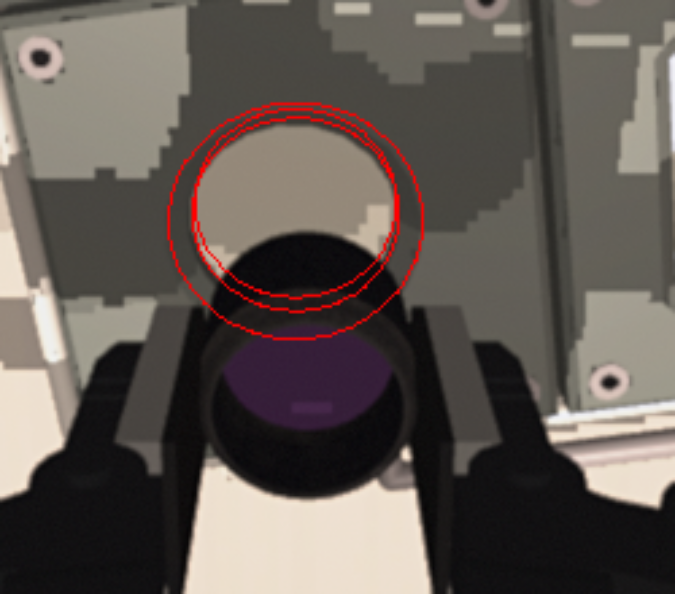

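servo_tool --delta_pos '[[-0.002,0.01,-0.0015],[0,0.012,0],[0,0,0]]' --dr '[[-0.7,-0.3,0.3],[0,0,0],[0,0,0]]' --grip '[0.2,0.2,0.2]'

```text
t: 11.45
tool_pos: [0.4757, 0.013, 0.0665]
tool_rot: [-1.213, 1.208, -1.203]
contact_force: [-0.1, 1.1, -0.2]
opening: 0.0285
```

```bash
python3 -c "
from h import *
goto(.477,.0085,.048,0)"
```

```text
pos [0.4757 0.013  0.0665] t 11.45 open 0.0285 F [-0.1  1.1 -0.2]
dtool [0.0045 0.0185 0.0014] dr [ 0.17  0.32 -0.07]
```

servo_tool --delta_pos '[[0.0045,0.005,0.0015],[0,0,0]]' --dr '[[0,0,0],[0,0,0]]' --grip '[0.2,0.2]'

```text
t: 11.7
tool_pos: [0.477, 0.0085, 0.0607]
tool_rot: [-1.214, 1.208, -1.202]
contact_force: [-0.1, 0.2, 0.1]
opening: 0.0287
```

```bash
python3 -c "
from h import *
goto(.477,.0085,.048,0)"
```

```text
pos [0.477  0.0085 0.0607] t 11.7 open 0.0287 F [-0.1  0.2  0.1]
dtool [0.     0.0127 0.    ] dr [ 0.22  0.36 -0.07]
```

servo_tool --delta_pos '[[0,0.006,0],[0,0.006,0],[0,0.0005,0],[0,0,0]]' --dr '[[0,0,0],[0,0,0],[0,0,0],[0,0,0]]' --grip '[0.2,0.2,0.2,0.2]'

```text
t: 12.2
tool_pos: [0.4775, 0.0083, 0.0479]
tool_rot: [-1.213, 1.208, -1.203]
contact_force: [0.0, 0.1, 0.2]
opening: 0.0285
```

```bash
python3 -c "
from h import *
goto(.477,.0085,.048,0)
c,im=look('wrist','w13')"
```

```text
pos [0.4775 0.0083 0.0479] t 12.2 open 0.0285 F [0.  0.1 0.2]
dtool [-0.0002 -0.0001 -0.0005] dr [ 0.16  0.33 -0.07]
```

View pics/w13.png

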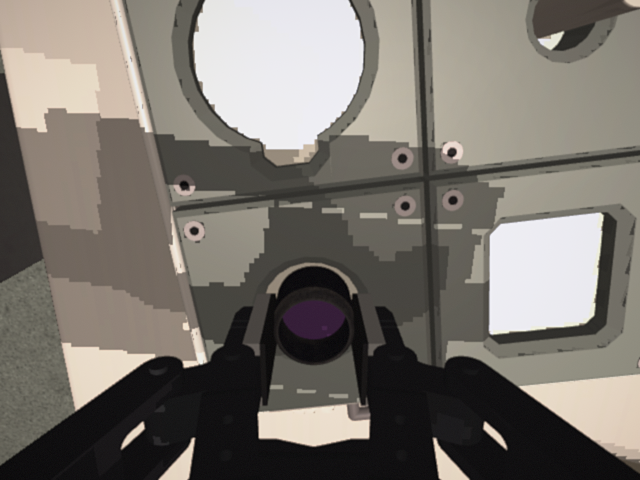

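servo_tool --delta_pos '[[0,0,0],[0,0,0],[0,-0.03,0],[0,-0.05,0],[0,-0.05,0]]' --dr '[[0,0,0],[0,0,0],[0,0,0],[0,0,0],[0,0,0]]' --grip '[0.5,0.5,0.6,1,1]'

```text
t: 12.88
tool_pos: [0.4746, 0.0086, 0.1764]
tool_rot: [-1.22, 1.216, -1.197]
contact_force: [1.2, -0.8, 0.5]
opening: 0.0843
```

```bash
python3 -c "
from h import *
goto(.43,-.27,.2,0)
c,im=look('wrist','w14')
for l,P,zb,x0 in [('lens_tube',cyl(.015,.026),.02,(.477,.009)),('short_post',cyl(.00635,.05),.008,(.558,.113))]:
        for r in ctrl.masks_of('wrist',l)[:1]:
            print(l,round(r['score'],2),fit(c,r['pixels'],[P],x0,zbase=zb))
"
```

```text
pos [0.4746 0.0086 0.1764] t 12.875 open 0.0843 F [ 1.2 -0.8  0.5]
dtool [ 0.2782 -0.0237 -0.0465] dr [ 0.75  0.34 -0.14]
lens_tube 0.86 (array([0.47710523, 0.00863851]), np.float64(0.9367609254498714))
short_post 0.84 (array([0.55889568, 0.11656142]), np.float64(0.9298578199052133))
```

View pics/w14.png

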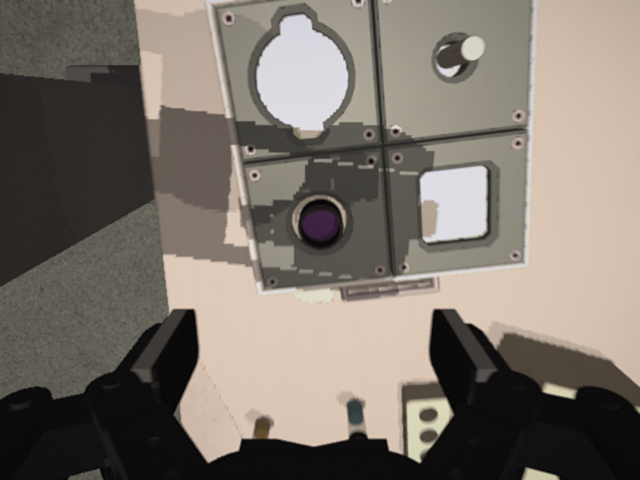

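servo_tool --delta_pos '[[0.045,-0.02,-0.009],[0.055,-0.02,-0.009],[0.055,0,-0.009],[0.055,0,-0.009],[0.035,0,-0.009]]' --dr '[[0.7,0.3,0],[0,0,0],[0,0,0],[0,0,0],[0,0,0]]' --grip '[1,1,1,1,1]'

```text
t: 13.65
tool_pos: [0.43, -0.2406, 0.2134]
tool_rot: [-1.208, 1.205, -1.201]
contact_force: [0.2, 0.2, 1.1]
opening: 0.0854
```

servo_tool --delta_pos '[[0,0,0],[0,0,0]]' --dr '[[0,0,0],[0,0,0]]' --grip '[1,1]'

```text
t: 13.9
tool_pos: [0.4284, -0.2414, 0.2104]
tool_rot: [-1.207, 1.212, -1.2]
contact_force: [-0.2, 0.1, 0.7]
opening: 0.0851
```

```bash
python3 -c "
from h import *
goto(.42,-.30,.1,0)
c,im=look('wrist','w15')
disc=cyl(.0255,.02)+[0,.006,0]
stub=np.array([[x,y,z] for x in(-.003,.003) for y in (-.031,0) for z in (.007,.013)])
for l in ['sensor_head','blue_vial','black_vial']:
        for r in ctrl.masks_of('wrist',l)[:1]:
            e=[int(x) for x in r['extent']]
            if l=='sensor_head':
                print(e,max([fit(c,r['pixels'],[disc,stub],(.42,-.30,y)) for y in np.arange(0,6.28,1.05)],key=lambda a:a[1]))
            else: print(l,e,round(r['score'],2),fit(c,r['pixels'],[cyl(.008,.048)],(.43,-.185) if 'blue' in l else (.51,-.17)))
"
```

```text
pos [ 0.4284 -0.2414  0.2104] t 13.9 open 0.0851 F [-0.2  0.1  0.7]
dtool [ 0.0595  0.11   -0.0083] dr [ 0.13  0.2  -0.45]
[284, 247, 345, 314] (array([ 0.42818693, -0.31183471,  0.05255731]), np.float64(0.9118012422360249))
blue_vial [302, 132, 324, 155] 0.84 (array([ 0.42662183, -0.18873645]), np.float64(0.7855750487329435))
black_vial [410, 101, 444, 127] 0.77 (array([ 0.50867793, -0.1677376 ]), np.float64(0.8503067484662576))
```

View pics/w15.png

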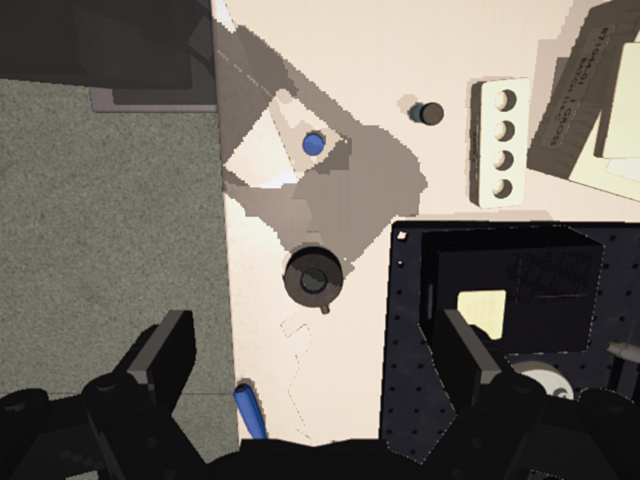

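```bash
python3 -c "
import cv2
im=cv2.imread('pics/w15.png'); cv2.imwrite('pics/w15c.png',cv2.resize(im[235:325,270:360],None,fx=6,fy=6,interpolation=2))"
```

```text
(no output)
```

View pics/w15c.png

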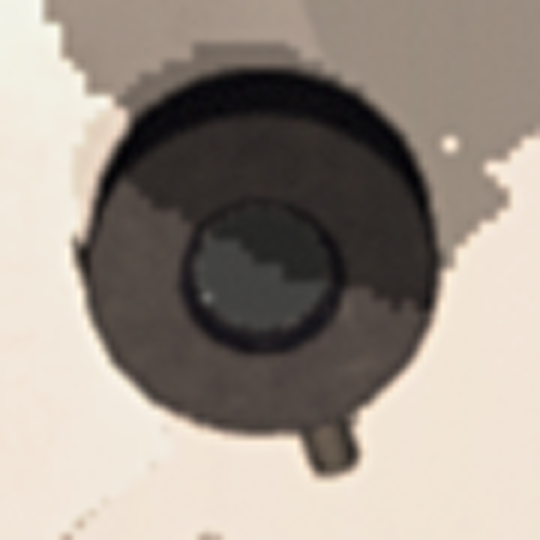

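```bash
python3 -c "
from h import *
c=cam('wrist')
a=ray(c,313.8,280.3,.02); print(a)
for z in (.003,.01,.013):
  for px in [(326.3,313.3),(323.5,307.5)]:
    b=ray(c,*px,z)-a; print(z,b.round(4),np.hypot(*b[:2]).round(4),np.degrees(np.arctan2(b[0],-b[1])))
"
```

```text
[ 0.42947196 -0.30476599  0.02      ]
0.003 [ 0.0118 -0.0403 -0.017 ] 0.042 16.284896340752898
0.003 [ 0.0091 -0.0344 -0.017 ] 0.0356 14.843729469524927
0.01 [ 0.0115 -0.0366 -0.01  ] 0.0383 17.473897033720046
0.01 [ 0.0089 -0.0308 -0.01  ] 0.0321 16.138723985030165
0.013 [ 0.0114 -0.035  -0.007 ] 0.0368 18.056151621753596
0.013 [ 0.0088 -0.0292 -0.007 ] 0.0305 16.786097504335224
```

servo_tool --delta_pos '[[0.021,0.04,0],[0.021,0.04,0],[0.021,0.04,0],[0,0,0]]' --dr '[[0,0,0],[0,0,0],[0,-9,0],[0,-9,0]]' --grip '[1,1,1,1]'

```text
t: 14.6
tool_pos: [0.4328, -0.3024, 0.0902]
tool_rot: [-1.345, 0.956, -0.958]
contact_force: [0.3, 0.2, -0.3]
opening: 0.0852
```

servo_tool --delta_pos '[[0,0,0]]' --dr '[[0,0,0]]' --grip '[1]'

```text
t: 14.72
tool_pos: [0.4332, -0.3019, 0.0899]
tool_rot: [-1.344, 0.957, -0.958]
contact_force: [0.3, 0.2, -0.6]
opening: 0.0855
```

```bash
python3 -c "
from h import *
goto(.4295,-.3048,.05,17.5)
c,im=look('wrist','w16')
a=np.linspace(0,6.28,60); im=im[:,:,::-1].copy()
q=proj(c,np.c_[.4295+.0255*np.cos(a),-.3048+.0255*np.sin(a),0*a+.02])
cv2.polylines(im,[(q*16).astype(np.int32)],True,(0,0,255),1,shift=4)
cv2.imwrite('pics/w16d.png',im)
"
```

```text
pos [ 0.4332 -0.3019  0.0899] t 14.725 open 0.0855 F [ 0.3  0.2 -0.6]
dtool [ 0.0017  0.0399 -0.0046] dr [-0.28  1.74 -0.13]
```

View pics/w16d.png

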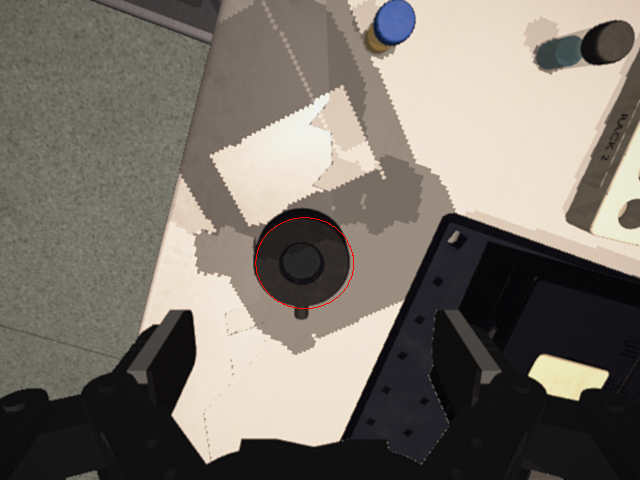

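```bash
python3 -c "
from h import *
c=cam('wrist')
for px in [(447,215),(345,440),(395,327)]:
  for z in (0,.012): print(px,z,ray(c,*px,z).round(4))
t=np.radians(18)
for s in (.03,.043,.050,.058): 
  for w in (-.011,.011): 
    P=np.array([.4285+s*np.cos(t)-w*np.sin(t),-.3048+s*np.sin(t)+w*np.cos(t),0]); print(s,w,P.round(4),proj(c,P).round(0))
"
```

```text
(447, 215) 0 [ 0.4964 -0.2584  0.    ]
(447, 215) 0.012 [ 0.4915 -0.2567  0.012 ]
(345, 440) 0 [ 0.4978 -0.4222  0.    ]
(345, 440) 0.012 [ 0.4928 -0.4115  0.012 ]
(395, 327) 0 [ 0.4964 -0.3325  0.    ]
(395, 327) 0.012 [ 0.4914 -0.3268  0.012 ]
0.03 -0.011 [ 0.4604 -0.306   0.    ] [[355. 271.]]
0.03 0.011 [ 0.4536 -0.2851  0.    ] [[357. 234.]]
0.043 -0.011 [ 0.4728 -0.302   0.    ] [[378. 271.]]
0.043 0.011 [ 0.466  -0.2811  0.    ] [[381. 235.]]
0.05 -0.011 [ 0.4795 -0.2998  0.    ] [[390. 271.]]
0.05 0.011 [ 0.4727 -0.2789  0.    ] [[393. 235.]]
0.058 -0.011 [ 0.4871 -0.2973  0.    ] [[404. 271.]]
0.058 0.011 [ 0.4803 -0.2764  0.    ] [[407. 235.]]
```

servo_tool --delta_pos '[[0.0015,0.015,-0.0055],[0,0.02,0],[0,0,0]]' --dr '[[0,0,0],[0,0,0],[0,0,0]]' --grip '[0.85,0.85,0.85]'

```text
t: 15.15
tool_pos: [0.4288, -0.3044, 0.0542]
tool_rot: [-1.344, 0.957, -0.963]
contact_force: [-0.1, 0.1, -0.1]
opening: 0.0726
```

```bash
python3 -c "
from h import *
goto(.4285,-.3048,.022,19)
c,im=look('wrist','w17')
"
```

```text
pos [ 0.4288 -0.3044  0.0542] t 15.15 open 0.0726 F [-0.1  0.1 -0.1]
dtool [ 0.0003  0.0322 -0.0006] dr [-0.32  0.07 -0.01]
```

View pics/w17.png

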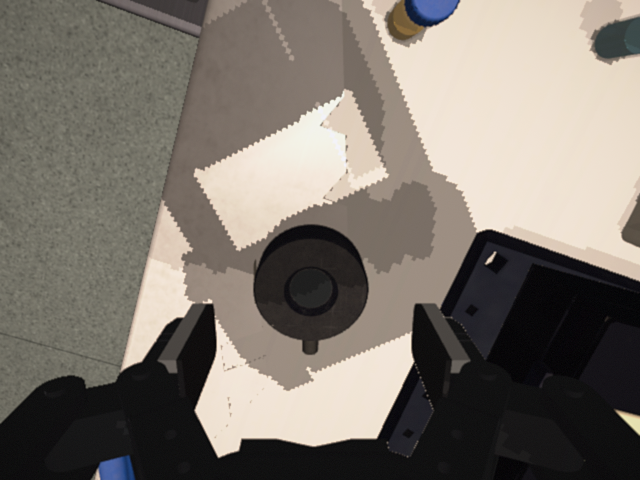

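servo_tool --delta_pos '[[0,0.013,0],[0,0.013,0],[0,0.004,0],[0,0,0],[0,0,0]]' --dr '[[0,0,0],[0,0,0],[0,0,0],[0,0,0],[0,0,0]]' --grip '[0.85,0.85,0.85,0.85,0.4]' --grip_force 40

```text
t: 15.82
tool_pos: [0.4305, -0.3058, 0.0248]
tool_rot: [-1.344, 0.954, -0.967]
contact_force: [0.7, -0.4, 0.5]
opening: 0.0562
```

servo_tool --delta_pos '[[0,0,0],[0,0,0]]' --dr '[[0,0,0],[0,0,0]]' --grip '[0.4,0.4]'

```text
t: 16.08
tool_pos: [0.4308, -0.3062, 0.0255]
tool_rot: [-1.344, 0.953, -0.968]
contact_force: [-0.3, 0.3, -1.7]
opening: 0.0483
```

```bash
python3 -c "
from h import *
goto(.4285,-.3048,.022,19)
c,im=look('wrist','w18')
"
```

```text
pos [ 0.4308 -0.3062  0.0255] t 16.075 open 0.0483 F [-0.3  0.3 -1.7]
dtool [-0.0021  0.0034 -0.0018] dr [-0.48  0.04  0.31]
```

View pics/w18.png

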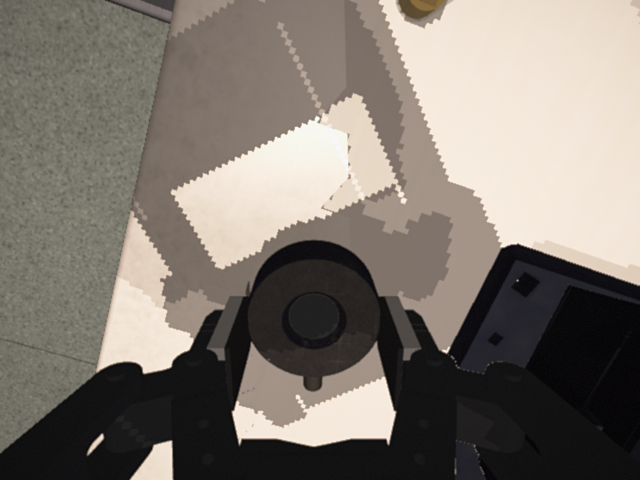

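servo_tool --delta_pos '[[0,-0.01,0],[0,-0.02,0],[0,-0.02,0],[0,0,0]]' --dr '[[0,0,0],[0,0,0],[0,0,0],[0,0,0]]' --grip '[0.4,0.4,0.4,0.4]'

```text
t: 16.62
tool_pos: [0.43, -0.3056, 0.0775]
tool_rot: [-1.344, 0.953, -0.967]
contact_force: [0.1, -0.6, -1.2]
opening: 0.0484
```

```bash
python3 -c "
from h import *
goto(.4285,-.3048,.022,19)
c,im=look('wrist','w19')
c,im=look('side','s19')
cv2.imwrite('pics/s19c.png',cv2.resize(im[60:220,280:440,::-1],None,fx=3.7,fy=3.7))
"
```

```text
pos [ 0.43   -0.3056  0.0775] t 16.625 open 0.0484 F [ 0.1 -0.6 -1.2]
dtool [-0.0015  0.0555 -0.0016] dr [-0.47  0.04  0.26]
```

View pics/w19.png

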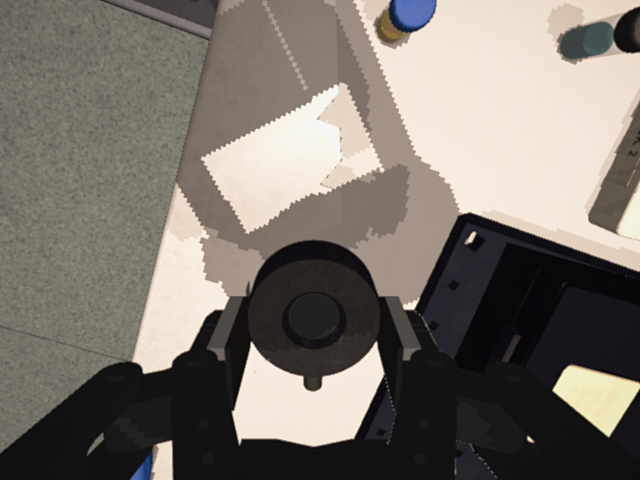

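View pics/s19c.png

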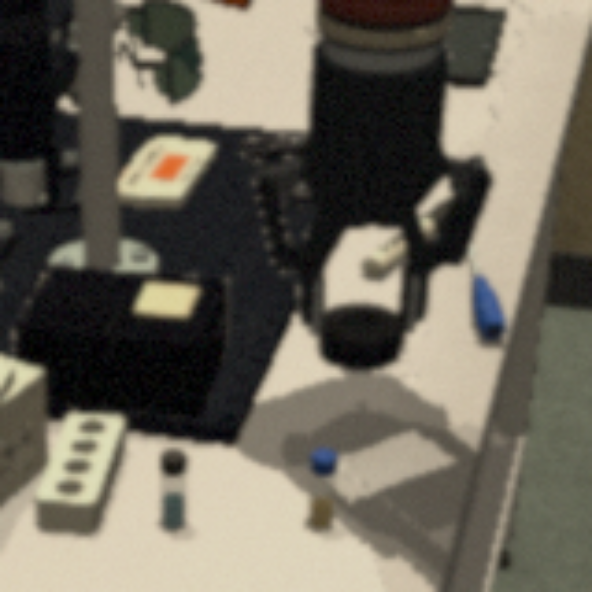

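```bash
python3 -c "
from h import *
c=cam('wrist'); p,M,o=tool()
a=ray(c,314,319,.0775-.0255+.02); print(a, M.T@(a-p))
goto(.465,.0,.13,7.5)
"
```

```text
[ 0.42765909 -0.30081889  0.072     ] [-3.90055203e-03  3.27777578e-03  8.60150632e-05]
pos [ 0.4288 -0.3045  0.0753] t 16.725 open 0.0483 F [-0.   0.1 -1.4]
dtool [-0.276  -0.0541  0.1339] dr [-0.37 11.54  0.02]
```

servo_tool --delta_pos '[[0,-0.035,0],[-0.03,-0.02,0.015],[-0.05,0,0.025],[-0.05,0,0.025],[-0.05,0,0.025]]' --dr '[[0,0,0],[0,0,0],[0,0,0],[0,0,0],[0,0,0]]' --grip '[0.4,0.4,0.4,0.4,0.4]'

```text
t: 17.35
tool_pos: [0.4531, -0.1012, 0.1276]
tool_rot: [-1.339, 0.97, -0.963]
contact_force: [1.2, -0.1, -1.1]
opening: 0.0486
```

```bash
python3 -c "
from h import *
goto(.465,.1,.12,7.5)
"
```

```text
pos [ 0.4531 -0.1012  0.1276] t 17.35 open 0.0486 F [ 1.2 -0.1 -1.1]
dtool [-0.1869  0.009   0.0753] dr [-0.1  11.07 -0.38]
```

servo_tool --delta_pos '[[-0.045,0,0.018],[-0.045,0,0.018],[-0.045,0,0.018],[-0.045,0,0.018],[0,0,0]]' --dr '[[0,0,0],[0,0,0],[0,0,0],[0,6,0],[0,5,0]]' --grip '[0.4,0.4,0.4,0.4,0.4]'

```text
t: 17.98
tool_pos: [0.4596, 0.1023, 0.1231]
tool_rot: [-1.268, 1.122, -1.102]
contact_force: [0.1, -1.1, -2.1]
opening: 0.0486
```

servo_tool --delta_pos '[[0,0,0]]' --dr '[[0,0,0]]' --grip '[0.4]'

```text
t: 18.1
tool_pos: [0.4588, 0.1029, 0.1218]
tool_rot: [-1.27, 1.122, -1.099]
contact_force: [0.5, -0.3, -1.8]
opening: 0.0485
```

```bash
python3 -c "
from h import *
goto(.465,.0975,.08,7.5)
c,im=look('wrist','w20')
p=tool()[0]
a=np.linspace(0,6.28,60); im=im[:,:,::-1].copy()
for rr,z in [(.0335,.03),(.0295,.02)]:
    q=proj(c,np.c_[.465+rr*np.cos(a),.1015+rr*np.sin(a),0*a+z])
    cv2.polylines(im,[(q*16).astype(np.int32)],True,(0,0,255),1,shift=4)
cv2.imwrite('pics/w20d.png',im)
for l in ['sensor_nest','sensor_head']:
    for r in ctrl.masks_of('wrist',l)[:1]:
        m=r['pixels'].astype(np.uint8)
        cs=max(cv2.findContours(m,0,2)[0],key=cv2.contourArea)[:,0]
        P=np.array([ray(c,u,v,.03)[:2] for u,v in cs],np.float32)*1000
        print(l,round(r['score'],2),[int(x) for x in r['extent']],cv2.minAreaRect(P))
        if 'head' in l: print(fit(c,r['pixels'],[cyl(.0255,.02)],(.465,.1),zbase=p[2]-.0255),p)
"
```

```text
pos [0.4588 0.1029 0.1218] t 18.1 open 0.0485 F [ 0.5 -0.3 -1.8]
dtool [0.0066 0.0417 0.0059] dr [ 0.54  0.14 -0.53]
sensor_nest 0.68 [237, 163, 412, 300] ((463.2005615234375, 112.3627700805664), (92.76900482177734, 77.24126434326172), 7.279628276824951)
sensor_head 0.74 [247, 236, 382, 391] ((463.17730712890625, 61.977115631103516), (87.40225982666016, 87.14122009277344), 52.18132781982422)
(array([0.45827137, 0.10440857]), np.float64(0.9423533183712729)) [0.45868591 0.10266735 0.12173592]
```

View pics/w20d.png

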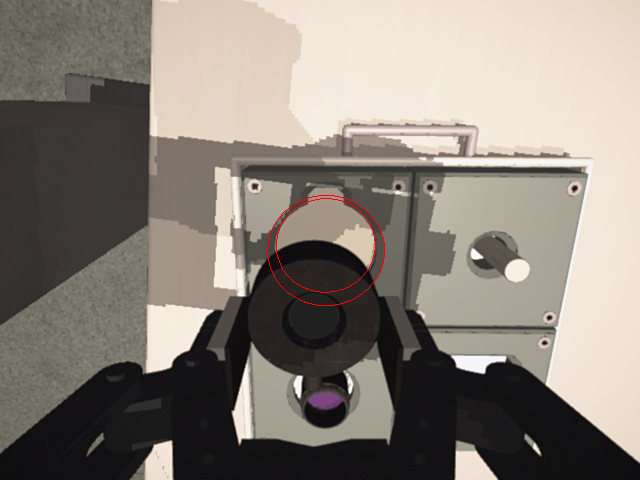

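servo_tool --delta_pos '[[0.0055,0.015,0.006],[0,0.025,0],[0,0,0]]' --dr '[[0.5,0,-0.5],[0,0,0],[0,0,0]]' --grip '[0.4,0.4,0.4]'

```text
t: 18.62
tool_pos: [0.4665, 0.0952, 0.0816]
tool_rot: [-1.267, 1.112, -1.113]
contact_force: [-0.3, 0.8, -1.1]
opening: 0.0483
```

```bash
cat > v.py <<'E'
from h import *
import sys
name=sys.argv[1]
goto(.465,.0988,.0455,7.5)
c,im=look('wrist',name)
p=tool()[0]
a=np.linspace(0,6.28,60); im=im[:,:,::-1].copy()
for rr,z in [(.0335,.03),(.0295,.02)]:
    q=proj(c,np.c_[.465+rr*np.cos(a),.1015+rr*np.sin(a),0*a+z])
    cv2.polylines(im,[(q*16).astype(np.int32)],True,(0,0,255),1,shift=4)
for dy in (.0017,.0039):
    q=proj(c,np.c_[p[0]+.0255*np.cos(a),p[1]+dy+.0255*np.sin(a),0*a+p[2]-.0055])
    cv2.polylines(im,[(q*16).astype(np.int32)],True,(0,255,0),1,shift=4)
cv2.imwrite(f'pics/{name}d.png',cv2.resize(im[120:420,150:500],None,fx=2,fy=2))
E
python3 v.py w21
```

```text
pos [0.4665 0.0952 0.0816] t 18.625 open 0.0483 F [-0.3  0.8 -1.1]
dtool [-0.0038  0.0361 -0.0011] dr [-0.09 -0.05 -0.01]
```

View pics/w21d.png

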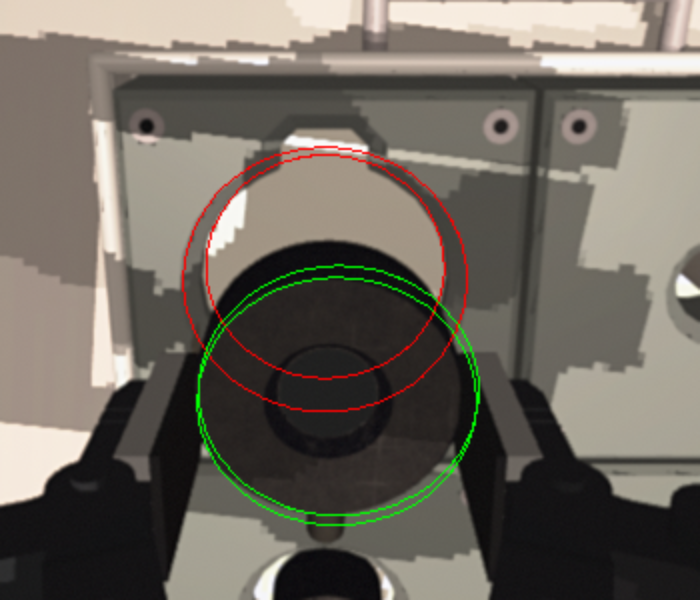

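```bash
python3 -c "
from h import *
c=cam('wrist'); p,M,o=tool(); print(p)
for px in [(314,321.5),(314,319)]:
  a=ray(c,*px,p[2]-.0055); print(a,M.T@(a-p), M.T@(np.array([.465,.1015,0])-a))
"
```

```text
[0.4678054  0.09529552 0.08321837]
[0.46764421 0.09681157 0.07771837] [-1.52549631e-03  5.49973879e-03  1.09949648e-05] [-0.00501064  0.07770689 -0.00237738]
[0.46750769 0.09784154 0.07771837] [-2.56446823e-03  5.49947624e-03  9.15302031e-06] [-0.00397167  0.07770715 -0.00237554]
```

servo_tool --delta_pos '[[-0.0045,0.008,-0.0025],[0,0.014,0],[0,0,0]]' --dr '[[0,0,0],[0,0,0],[0,0,0]]' --grip '[0.4,0.4,0.4]'

```text
t: 19.05
tool_pos: [0.4661, 0.0994, 0.0621]
tool_rot: [-1.261, 1.107, -1.117]
contact_force: [0.0, -0.4, -1.7]
opening: 0.0488
```

```bash
sed -i 's/goto(.*/goto(.465,.0993,.0455,7.5)/' v.py; python3 v.py w22
```

```text
pos [0.4661 0.0994 0.0621] t 19.05 open 0.0488 F [ 0.  -0.4 -1.7]
dtool [-0.      0.0166 -0.0013] dr [-0.48 -0.07  0.03]
```

View pics/w22d.png

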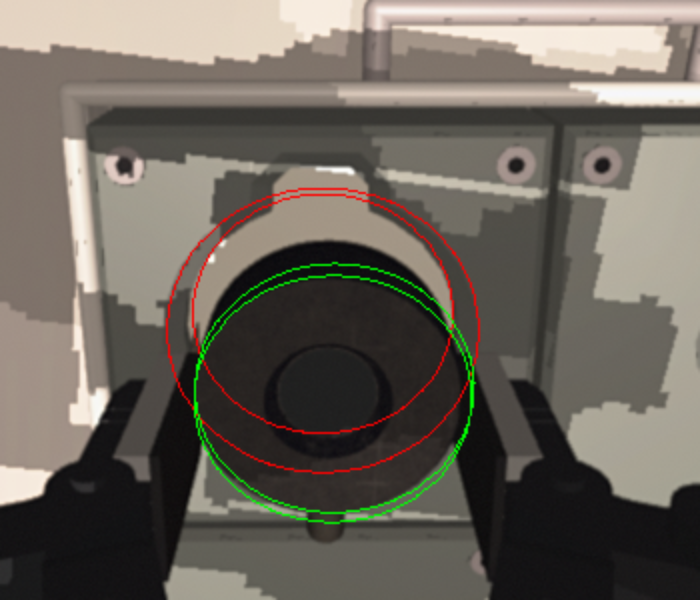

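servo_tool --delta_pos '[[0,0.007,-0.0015],[0,0.006,0],[0,0,0]]' --dr '[[0,0,0],[0,0,0],[0,0,0]]' --grip '[0.4,0.4,0.4]'

```text
t: 19.48
tool_pos: [0.4658, 0.0994, 0.0495]
tool_rot: [-1.26, 1.105, -1.118]
contact_force: [0.3, -0.3, -1.4]
opening: 0.0484
```

```bash
python3 v.py w23
```

```text
pos [0.4658 0.0994 0.0495] t 19.475 open 0.0484 F [ 0.3 -0.3 -1.4]
dtool [-0.      0.0039 -0.0008] dr [-0.62 -0.06  0.04]
```

View pics/w23d.png

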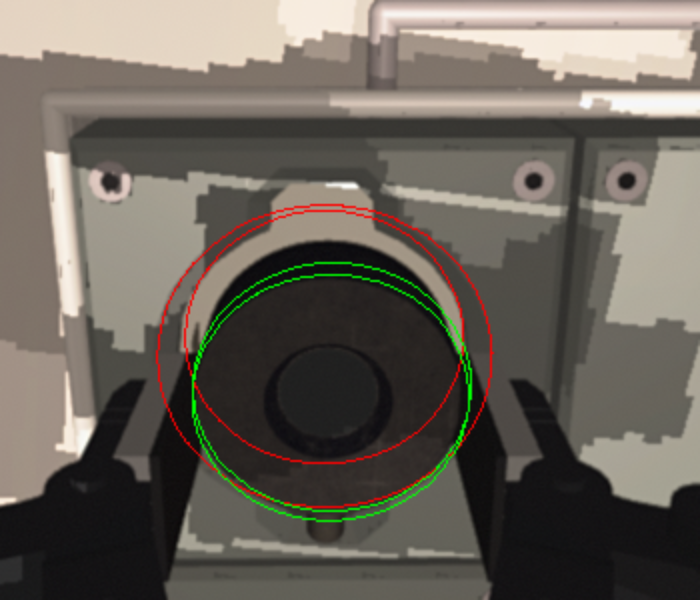

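servo_tool --delta_pos '[[0,0.002,0],[0,0.0015,0],[0,0,0]]' --dr '[[0,0,0],[0,0,0],[0,0,0]]' --grip '[0.4,0.4,0.4]'

```text
t: 19.9
tool_pos: [0.467, 0.0995, 0.0488]
tool_rot: [-1.259, 1.105, -1.118]
contact_force: [0.3, -0.4, -1.5]
opening: 0.0486
```

```bash
python3 v.py w24
```

```text
pos [0.467  0.0995 0.0488] t 19.9 open 0.0486 F [ 0.3 -0.4 -1.5]
dtool [-0.0001  0.0033 -0.0021] dr [-0.65 -0.05  0.04]
```

View pics/w24d.png

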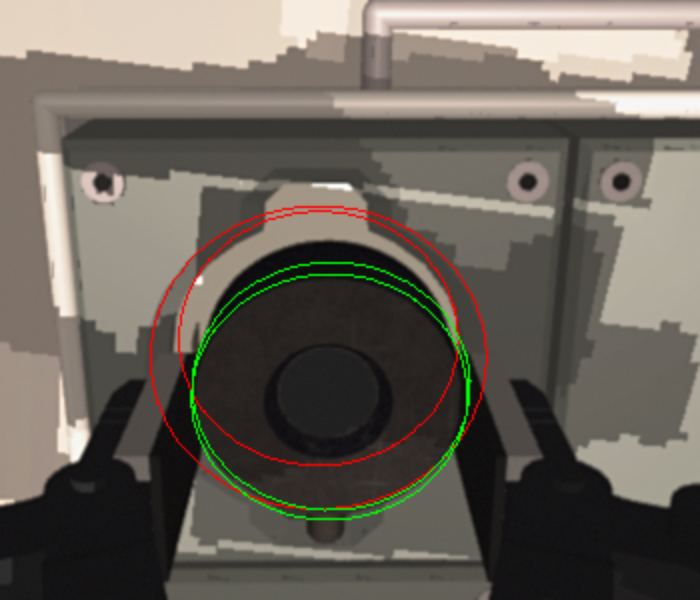

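servo_tool --delta_pos '[[0,0.003,-0.003],[0,0.002,0],[0,0,0]]' --dr '[[-0.6,0,0],[0,0,0],[0,0,0]]' --grip '[0.4,0.4,0.4]'

```text
t: 20.32
tool_pos: [0.4676, 0.0996, 0.0486]
tool_rot: [-1.263, 1.108, -1.116]
contact_force: [0.5, -0.5, -1.6]
opening: 0.0485
```

```bash
python3 v.py w25
```

```text
pos [0.4676 0.0996 0.0486] t 20.325 open 0.0485 F [ 0.5 -0.5 -1.6]
dtool [-0.0001  0.0031 -0.0027] dr [-0.38 -0.05  0.03]
```

View pics/w25d.png

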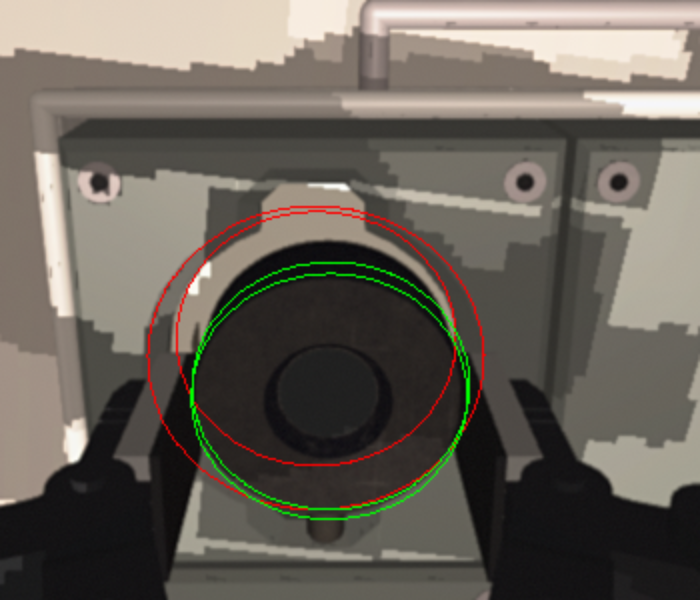

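servo_tool --delta_pos '[[0,0.005,-0.003]]' --dr '[[0,0,0]]' --grip '[0.4]'

```text
t: 20.5
tool_pos: [0.4677, 0.0995, 0.048]
tool_rot: [-1.26, 1.105, -1.118]
contact_force: [-9.7, 0.8, 40.9]
opening: 0.0486
```

servo_tool --delta_pos '[[0,0,0]]' --dr '[[0,0,0]]' --grip '[0.4]'

```text
t: 20.62
tool_pos: [0.4684, 0.0996, 0.049]
tool_rot: [-1.258, 1.104, -1.119]
contact_force: [-1.0, 0.3, -2.9]
opening: 0.0486
```

```bash
python3 -c "
from h import *
goto(.465,.0993,.0455,7.5); o=tool()[2]; print(o['q'].round(4),o['dq'].round(3),o['effort'].round(2),o['wrist_torque'])"
```

```text
pos [0.4684 0.0996 0.049 ] t 20.625 open 0.0486 F [-1.   0.3 -2.9]
dtool [-0.0001  0.0035 -0.0035] dr [-0.72 -0.05  0.03]
[ 5.3800e-02 -9.4300e-02  2.1083e+00  5.0000e-04  1.1151e+00 -7.6500e-02] [ 0.001 -0.007 -0.015  0.004  0.037 -0.003] [-6.000e-02 -2.908e+01 -3.378e+01 -1.000e-02 -3.600e-01 -1.000e-02] [ 0.00054722  0.3058072  -0.01240264]
```

servo_tool --delta_pos '[[0,-0.004,-0.003],[0,0,0]]' --dr '[[-0.7,0,0],[0,0,0]]' --grip '[0.4,0.4]'

```text
t: 20.88
tool_pos: [0.4645, 0.0991, 0.0521]
tool_rot: [-1.27, 1.114, -1.112]
contact_force: [0.5, -0.9, -2.1]
opening: 0.0484
```

```bash
python3 v.py w26; python3 -c "
from h import *
c,im=look('scene','sc26'); cv2.imwrite('pics/sc26c.png',cv2.resize(im[190:300,220:370,::-1],None,fx=5,fy=5,interpolation=2))
c,im=look('side','si26'); cv2.imwrite('pics/si26c.png',cv2.resize(im[210:320,210:360,::-1],None,fx=5,fy=5,interpolation=2))"
```

```text
pos [0.4645 0.0991 0.0521] t 20.875 open 0.0484 F [ 0.5 -0.9 -2.1]
dtool [-0.0001  0.0066  0.0006] dr [ 0.1  -0.05  0.02]
```

View pics/w26d.png

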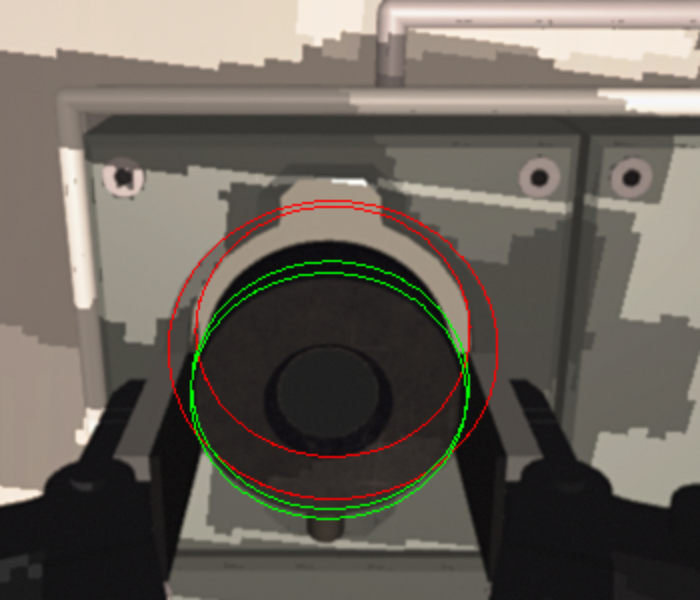

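View pics/sc26c.png

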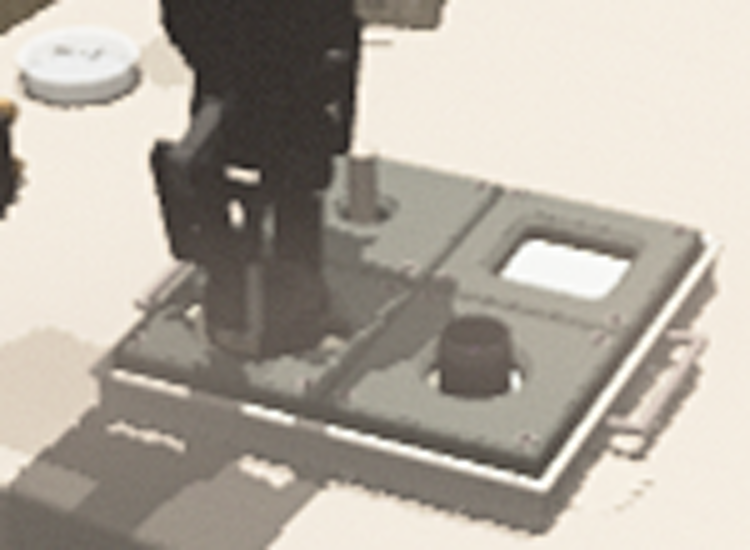

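View pics/si26c.png

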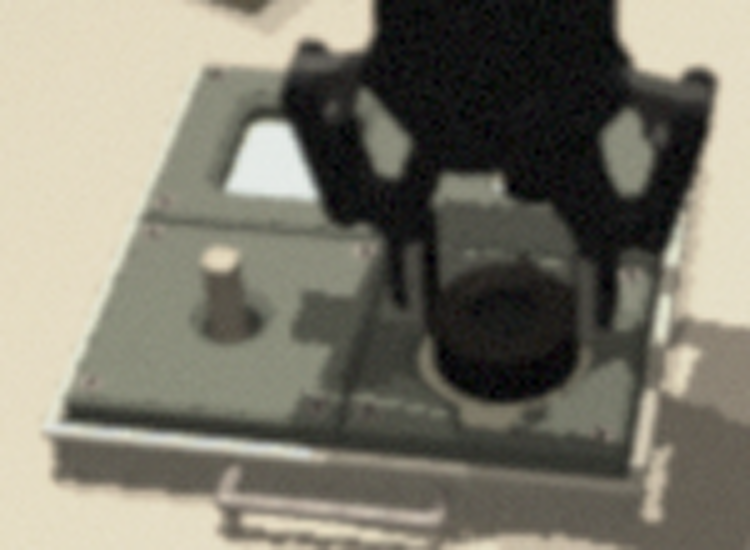

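```bash
python3 -c "
from h import *
c=cam('wrist'); p,M,o=tool(); print(p)
a=ray(c,150+328/2,120+240/2,p[2]-.0255); print('disc rear',a, M.T@(a-p))
for v in (197,202,207):
  for z in (.02,): print('recess rear',v,ray(c,150+300/2,120+v/2,z))
for u in (195,470): print(ray(c,150+u/2,120+345/2,.02))
"
```

```text
[0.46413174 0.09911311 0.0517308 ]
disc rear [0.46064473 0.12546481 0.0262308 ] [-2.65903943e-02  2.54906280e-02  2.37483572e-05]
recess rear 197 [0.45406319 0.13178256 0.02      ]
recess rear 202 [0.45419101 0.13073403 0.02      ]
recess rear 207 [0.45431934 0.12968142 0.02      ]
[0.43561973 0.09594192 0.02      ]
[0.49439513 0.10375317 0.02      ]
```

servo_tool --delta_pos '[[-0.0015,0.0025,0],[0,0,0]]' --dr '[[0,0,0],[0,0,0]]' --grip '[0.4,0.4]'

```text
t: 21.28
tool_pos: [0.4637, 0.1007, 0.0486]
tool_rot: [-1.27, 1.115, -1.112]
contact_force: [0.3, 0.2, -0.8]
opening: 0.0484
```

```bash
python3 v.py w27
```

```text
pos [0.4637 0.1007 0.0486] t 21.275 open 0.0484 F [ 0.3  0.2 -0.8]
dtool [0.0015 0.0031 0.0011] dr [ 0.17 -0.06  0.01]
```

View pics/w27d.png

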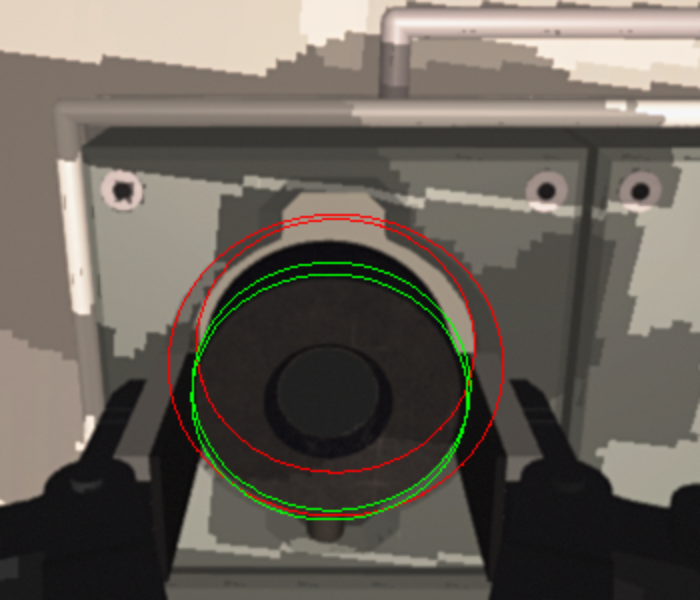

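servo_tool --delta_pos '[[0,0.001,0.001],[0,0,0],[0,0,0],[0,0,0]]' --dr '[[0,0,0],[0,0,0],[0,0,0],[0,0,0]]' --grip '[0.4,0.75,0.75,0.75]'

```text
t: 21.82
tool_pos: [0.4649, 0.1008, 0.0489]
tool_rot: [-1.271, 1.115, -1.111]
contact_force: [0.7, -0.2, 0.5]
opening: 0.0638
```

```bash
python3 v.py w28
```

```text
pos [0.4649 0.1008 0.0489] t 21.825 open 0.0638 F [ 0.7 -0.2  0.5]
dtool [ 0.0015  0.0034 -0.0001] dr [ 0.23 -0.05  0.02]
```

View pics/w28d.png

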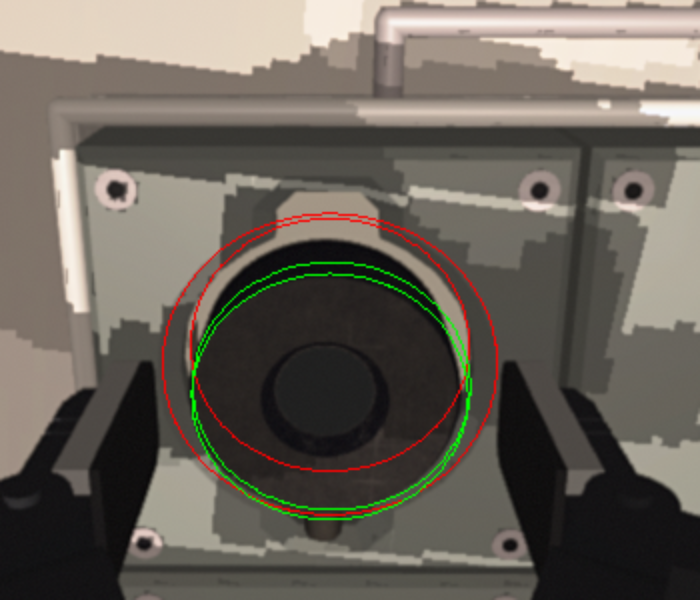

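servo_tool --delta_pos '[[0,-0.03,0],[0,-0.05,0],[0,-0.05,0],[0,-0.03,0],[0,0,0]]' --dr '[[0,0,0],[0,0,0],[0,0,0],[0,0,0],[0,0,0]]' --grip '[0.75,0.8,1,1,1]'

```text
t: 22.5
tool_pos: [0.4647, 0.1008, 0.2124]
tool_rot: [-1.273, 1.117, -1.11]
contact_force: [0.3, -0.7, 0.1]
opening: 0.0853
```

```bash
python3 v.py w29; python3 -c "
from h import *
r=ctrl.masks_of('wrist','sensor_head')
c=cam('wrist')
for z in (.02,.024,.03): print(z,fit(c,r[0]['pixels'],[cyl(.0255,.02)],(.465,.1015),zbase=z))"
```

```text
pos [0.4647 0.1008 0.2124] t 22.5 open 0.0853 F [ 0.3 -0.7  0.1]
dtool [0.0015 0.1668 0.0012] dr [ 0.37 -0.06  0.01]
0.02 (array([0.46110768, 0.10193375]), np.float64(0.9359169199594731))
0.024 (array([0.46087482, 0.10298459]), np.float64(0.9172447968285431))
0.03 (array([0.4611903 , 0.10359736]), np.float64(0.8936629860777724))
```

View pics/w29.png

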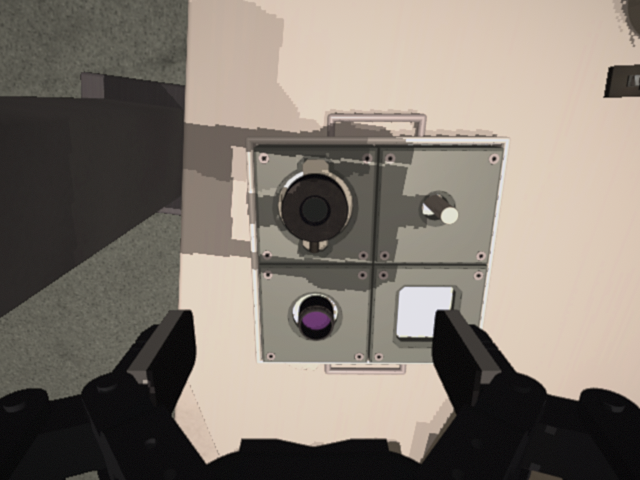

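```bash
python3 -c "
from h import *
print(ray(cam('scene'),266,203,0),ray(cam('scene'),284,206,0)); print(ray(cam('side'),130,350,0),ray(cam('side'),160,318,0))"
```

```text
[0.68718404 0.27938174 0.        ] [0.69762027 0.23185689 0.        ]
[0.69829375 0.29667164 0.        ] [0.68670178 0.22556915 0.        ]
```

servo_tool --delta_pos '[[-0.04,0,0.014],[-0.04,0,0.014],[-0.04,0,0.014],[-0.04,0,0.014],[0,0,0]]' --dr '[[0,0,0],[0,0,0],[0,0,0],[0,0,0],[0,0,0]]' --grip '[1,1,1,1,1]'

```text
t: 23.22
tool_pos: [0.4934, 0.269, 0.1941]
tool_rot: [-1.294, 1.135, -1.104]
contact_force: [0.6, -0.3, 0.3]
opening: 0.0855
```

```bash
cat > m.py <<'E'
from h import *
import sys
def box(a,b,c0,d,e,f): return np.array([[x,y,z] for x in(a,b) for y in (c0,d) for z in (e,f)])
parts=[box(-.0195,.003,-.022,.022,0,.044)]
kn=[box(.003,.0195,y-.006,y+.006,z-.006,z+.006) for y,z in [(.015,.037),(-.015,.037),(.015,.008)]]
if __name__=='__main__':
    c,im=look('wrist',sys.argv[1])
    p=tool()[0]; print(p,tool()[2]['t'])
    for r in ctrl.masks_of('wrist','mount')[:1]:
        print(r['score'],r['extent'])
        for y0 in np.arange(0,6.28,.785):
            a=fit(c,r['pixels'],parts,(.516,.306,y0)); print(np.round(a[0],3),round(a[1],3))
E
python3 m.py w30
```

```text
[0.49303538 0.26777229 0.19373249] 23.275
0.95 [327.4, 128.2, 396.0, 209.0]
[0.517 0.307 0.402] 0.599
[0.52  0.313 0.813] 0.542
[0.521 0.312 0.874] 0.542
[0.511 0.311 2.39 ] 0.413
[0.502 0.3   3.547] 0.6
[0.511 0.298 4.043] 0.542
[0.521 0.292 4.897] 0.454
[0.525 0.3   5.64 ] 0.416
```

View pics/w30.png

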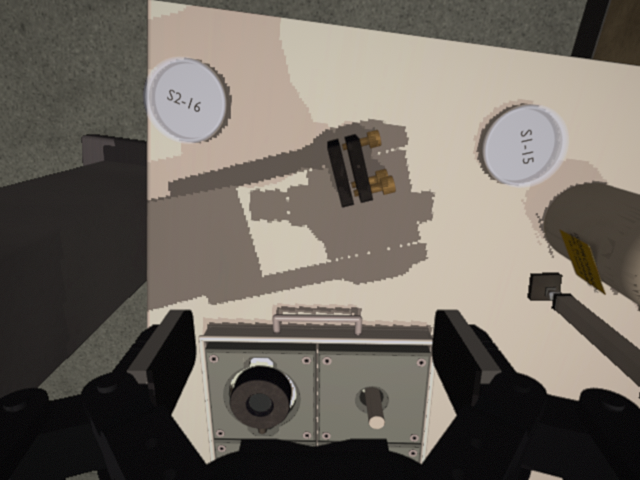

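```bash
python3 -c "
import cv2
im=cv2.imread('pics/w30.png'); cv2.imwrite('pics/w30c.png',cv2.resize(im[120:220,310:410],None,fx=6,fy=6,interpolation=2))"
```

```text
(no output)
```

View pics/w30c.png

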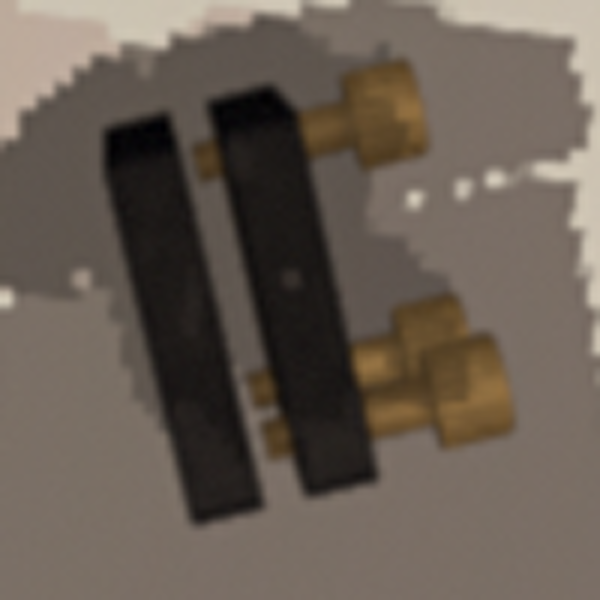

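```bash
python3 -c "
from h import *
c=cam('wrist')
P={k:ray(c,310+u/6,120+v/6,.044)[:2] for k,(u,v) in dict(fa=(108,165),fb=(178,152),fc=(265,503),fd=(195,523),ra=(222,130),rb=(295,115),rc=(378,480),rd=(308,495)).items()}
for k in P: print(k,P[k].round(4))
n=lambda a,b:np.linalg.norm(P[a]-P[b]).round(4)
print('len',n('fa','fd'),n('fb','fc'),n('ra','rd'),n('rb','rc'),'thick',n('fa','fb'),n('fd','fc'),'depth',n('fd','rc'),n('fa','rb'))
for a,b in [('fd','fa'),('fc','fb'),('rd','ra'),('rc','rb')]:
  d=P[b]-P[a]; print(np.degrees(np.arctan2(-d[0],d[1])))
m=sum(P[k] for k in ['fa','fd','rb','rc'])/4; print('plate centre',m)
"
```

```text
fa [0.4918 0.3167]
fb [0.4993 0.3191]
fc [0.5151 0.2808]
fd [0.5074 0.2774]
ra [0.5038 0.3221]
rb [0.5115 0.3248]
rc [0.5276 0.2853]
rd [0.5199 0.2824]
len 0.0423 0.0414 0.0428 0.0426 thick 0.0079 0.0084 depth 0.0217 0.0213
21.69206700029744
22.436908173920727
22.092608856991394
22.14471886639967
plate centre [0.50958842 0.30102299]
```

servo_tool --delta_pos '[[0,0,0],[0,0,0],[0,0,0],[0,0,0],[0,0,0]]' --dr '[[0,-10.5,0],[0,-10.5,0],[0,-10.5,0],[0,-10.5,0],[0,-10.5,0]]' --grip '[1,1,1,1,1]'

```text
t: 23.95
tool_pos: [0.4906, 0.2598, 0.1889]
tool_rot: [-1.556, 0.427, -0.372]
contact_force: [0.4, 0.7, 0.5]
opening: 0.0855
```

servo_tool --delta_pos '[[0,0,0],[0,0,0],[0,0,0],[0,0,0],[0,0,0]]' --dr '[[0,-10.5,0],[0,-10.5,0],[0,-10.5,0],[0,-10.5,0],[0,0,0]]' --grip '[1,1,1,1,1]'

```text
t: 24.58
tool_pos: [0.4881, 0.2521, 0.1844]
tool_rot: [-1.574, -0.15, 0.225]
contact_force: [-0.3, -0.8, 0.5]
opening: 0.0853
```

```bash
python3 -c "
from h import *
goto(.5096,.301,.12,112.1); print(tool()[2]['q'].round(2))"
```

```text
pos [0.4881 0.2521 0.1844] t 24.575 open 0.0853 F [-0.3 -0.8  0.5]
dtool [0.0355 0.0625 0.0428] dr [ 0.1  -8.46 -2.79]
[ 0.34 -0.05  1.82 -0.    1.42 -1.47]
```

servo_tool --delta_pos '[[0.018,0.03,0.021],[0.018,0.03,0.021],[0,0,0],[0,0,0]]' --dr '[[0,-8.5,0],[0,0,-2.8],[0,0,0],[0,0,0]]' --grip '[1,1,1,1]'

```text
t: 25.08
tool_pos: [0.5077, 0.2995, 0.1217]
tool_rot: [-1.55, -0.296, 0.294]
contact_force: [0.2, -0.2, 0.3]
opening: 0.0853
```

```bash
python3 -c "
from h import *
goto(.5096,.301,.12,112.1)
c,im=look('wrist','w31'); im=im[:,:,::-1].copy()
t=np.radians(22.1); Rz=np.array([[np.cos(t),-np.sin(t)],[np.sin(t),np.cos(t)]])
for x0,x1 in ((-.0105,-.003),(.003,.0105)):
  L=np.array([[x0,-.022],[x1,-.022],[x1,.022],[x0,.022]])@Rz.T+[.5096,.301]
  cv2.polylines(im,[(proj(c,np.c_[L,np.full(4,.044)])*16).astype(np.int32)],True,(0,0,255),1,shift=4)
cv2.imwrite('pics/w31d.png',im)"
```

```text
pos [0.5077 0.2995 0.1217] t 25.075 open 0.0853 F [ 0.2 -0.2  0.3]
dtool [0.0023 0.0017 0.0007] dr [-0.02 -0.58  0.09]
```

View pics/w31d.png

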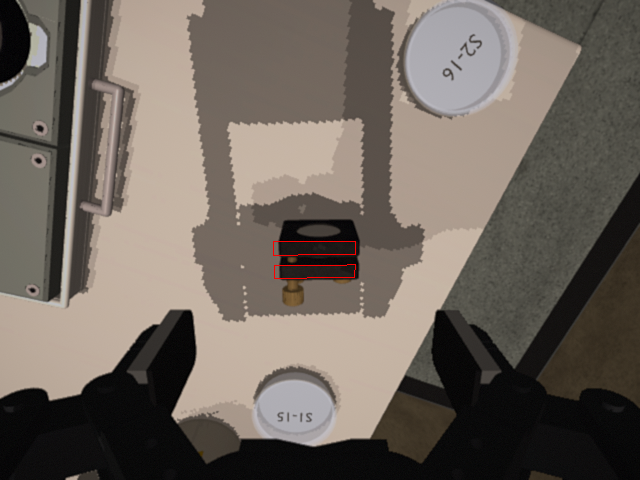

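servo_tool --delta_pos '[[0.002,0.02,0.0015],[0,0.025,0],[0,0.02,0],[0,0,0]]' --dr '[[0,0,0],[0,0,0],[0,0,0],[0,0,0]]' --grip '[0.8,0.8,0.8,0.8]'

```text
t: 25.62
tool_pos: [0.5106, 0.3006, 0.0553]
tool_rot: [-1.55, -0.295, 0.288]
contact_force: [0.3, 0.1, -0.1]
opening: 0.0682
```

```bash
python3 -c "
from h import *
goto(.5096,.302,.036,112.1)
c,im=look('wrist','w32')"
```

```text
pos [0.5106 0.3006 0.0553] t 25.625 open 0.0682 F [ 0.3  0.1 -0.1]
dtool [-0.0005  0.0193  0.0017] dr [-0.01 -0.79  0.26]
```

View pics/w32.png

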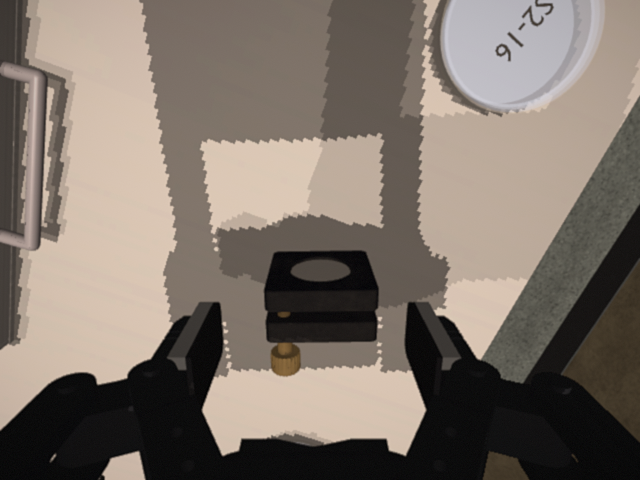

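servo_tool --delta_pos '[[0,0.01,0.0015],[0,0.009,0],[0,0,0],[0,0,0],[0,0,0]]' --dr '[[0,-0.7,0],[0,0,0],[0,0,0],[0,0,0],[0,0,0]]' --grip '[0.8,0.8,0.8,0.4,0.4]' --grip_force 40

```text
t: 26.3
tool_pos: [0.5129, 0.3035, 0.039]
tool_rot: [-1.547, -0.311, 0.293]
contact_force: [1.1, -0.0, -1.4]
opening: 0.043
```

servo_tool --delta_pos '[[0,0,0],[0,0,0]]' --dr '[[0,0,0],[0,0,0]]' --grip '[0.4,0.4]'

```text
t: 26.55
tool_pos: [0.5126, 0.3033, 0.0388]
tool_rot: [-1.547, -0.311, 0.293]
contact_force: [0.2, -0.4, -1.4]
opening: 0.0431
```

```bash
python3 -c "
from h import *
goto(.5096,.302,.036,112.1)
c,im=look('wrist','w33')"
```

```text
pos [0.5126 0.3033 0.0388] t 26.55 open 0.0431 F [ 0.2 -0.4 -1.4]
dtool [-0.0034  0.0028 -0.0001] dr [-0.02 -0.04  0.65]
```

View pics/w33.png

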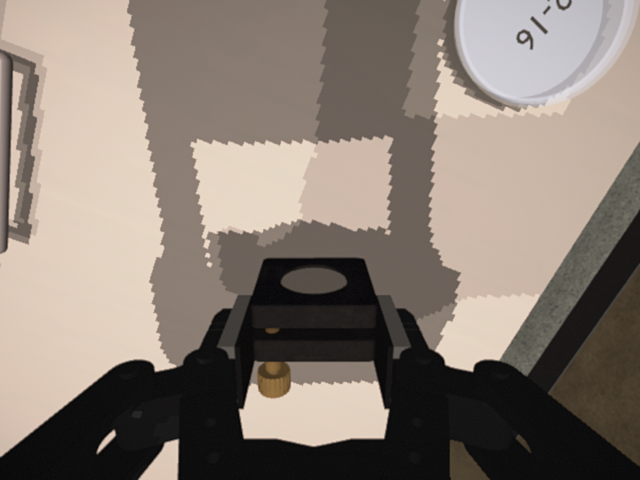

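servo_tool --delta_pos '[[0,-0.02,0],[0,-0.03,0],[0,-0.04,0],[0,-0.03,0],[0,0,0]]' --dr '[[0,0,0],[0,0,0],[0,0,0],[0,7.3,0],[0,7.3,0]]' --grip '[0.4,0.4,0.4,0.4,0.4]'

```text
t: 27.22
tool_pos: [0.5118, 0.303, 0.1682]
tool_rot: [-1.564, -0.107, 0.085]
contact_force: [0.4, -0.7, -2.5]
opening: 0.043
```

```bash
python3 -c "
from h import *
goto(.5645,.0205,.15,97.5)
c,im=look('wrist','w34')"
```

```text
pos [0.5118 0.303  0.1682] t 27.225 open 0.043 F [ 0.4 -0.7 -2.5]
dtool [ 0.0175  0.0173 -0.2869] dr [-0.23 -0.48  0.81]
```

View pics/w34.png

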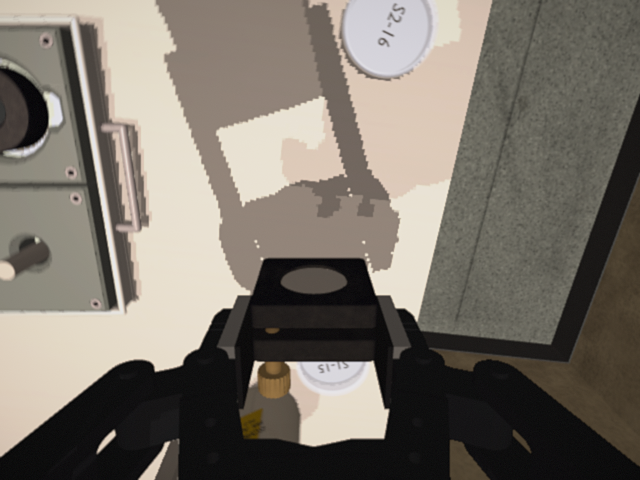

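servo_tool --delta_pos '[[0.003,0,-0.04],[0.003,0,-0.05],[0.003,0,-0.05],[0.003,0,-0.05],[0.003,0,-0.05]]' --dr '[[0,-0.5,0.8],[0,0,0],[0,0,0],[0,0,0],[0,0,0]]' --grip '[0.4,0.4,0.4,0.4,0.4]'

```text
t: 27.9
tool_pos: [0.5587, 0.0637, 0.171]
tool_rot: [-1.563, -0.117, 0.112]
contact_force: [0.7, -0.6, -1.3]
opening: 0.0431
```

servo_tool --delta_pos '[[0,0,-0.03],[0,0,0],[0,0,0]]' --dr '[[0,0,0],[0,0,0],[0,0,0]]' --grip '[0.4,0.4,0.4]'

```text
t: 28.28
tool_pos: [0.5632, 0.0302, 0.1726]
tool_rot: [-1.563, -0.117, 0.111]
contact_force: [-0.6, 0.7, -1.8]
opening: 0.0432
```

```bash
cat > v2.py <<'E'
from h import *
import sys
n=sys.argv[1]
p,M,o=tool()
c,im=look('wrist',n); im=im[:,:,::-1].copy()
goto(.5645,.0205,.0568,97.5)
t=np.radians(7.5); Rz=np.array([[np.cos(t),-np.sin(t)],[np.sin(t),np.cos(t)]])
def rect(hx,hy,z,col):
  L=np.array([[-hx,-hy],[hx,-hy],[hx,hy],[-hx,hy]])@Rz.T+[.570,.0212]
  cv2.polylines(im,[(proj(c,np.c_[L,np.full(4,z)])*16).astype(np.int32)],True,col,1,shift=4)
rect(.0235,.026,.018,(0,0,255)); rect(.0275,.030,.03,(0,0,255)); rect(.046,.046,.03,(255,0,0))
# plates top faces from tool, TCP at local x=-5.5
for x0,x1 in ((-.0195,-.0115),(-.005,.003)):
  L=np.array([[-.022,x0],[.022,x0],[.022,x1],[-.022,x1]])
  P=np.array([p+M@np.array([b+.0055,.0388-.044,a]) for a,b in L])
  cv2.polylines(im,[(proj(c,P)*16).astype(np.int32)],True,(0,255,0),1,shift=4)
cv2.imwrite(f'pics/{n}d.png',im)
E
python3 v2.py w35
```

```text
pos [0.5632 0.0303 0.1726] t 28.325 open 0.0431 F [ 0.2  0.4 -1.7]
dtool [-0.0007  0.1157 -0.0103] dr [-0.22  0.83  0.24]
```

View pics/w35d.png

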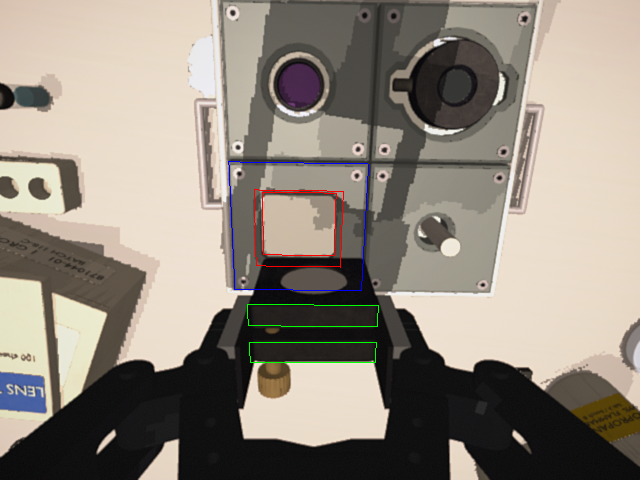

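servo_tool --delta_pos '[[0,0.02,-0.01],[0,0.03,0],[0,0.02,0],[0,0,0]]' --dr '[[0,0.8,0],[0,0,0],[0,0,0],[0,0,0]]' --grip '[0.4,0.4,0.4,0.4]'

```text
t: 28.82
tool_pos: [0.5633, 0.0226, 0.0967]
tool_rot: [-1.564, -0.107, 0.106]
contact_force: [0.1, -0.7, -1.4]
opening: 0.043
```

```bash
python3 v2.py w36
```

```text
pos [0.5639 0.0225 0.0978] t 28.875 open 0.0431 F [-0.8  0.1 -1.7]
dtool [ 0.0002  0.041  -0.0023] dr [-0.23  0.27  0.16]
```

View pics/w36d.png

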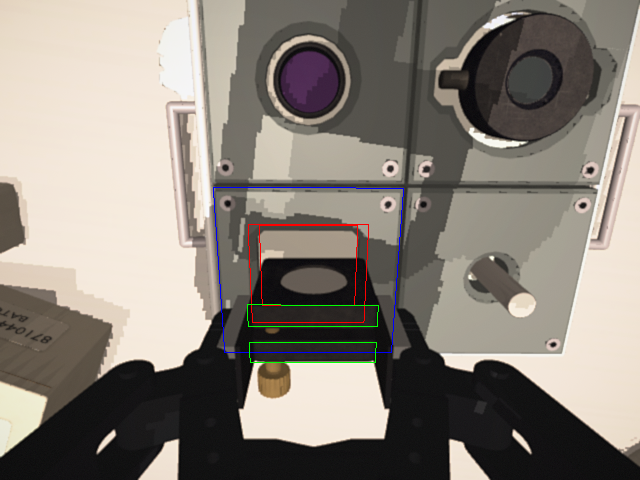

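servo_tool --delta_pos '[[0,0.01,-0.002],[0,0.012,0],[0,0,0]]' --dr '[[0,0.2,0],[0,0,0],[0,0,0]]' --grip '[0.4,0.4,0.4]'

```text
t: 29.25
tool_pos: [0.5654, 0.0206, 0.0759]
tool_rot: [-1.565, -0.108, 0.1]
contact_force: [-1.0, 0.2, -1.0]
opening: 0.0432
```

```bash
python3 v2.py w37
```

```text
pos [0.5659 0.0206 0.0766] t 29.3 open 0.043 F [-0.2  0.6 -1.5]
dtool [-0.0015  0.0197  0.    ] dr [-0.17  0.09  0.39]
```

View pics/w37d.png

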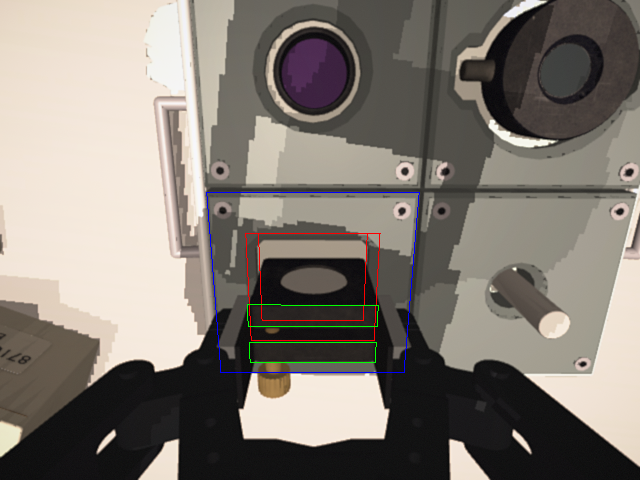

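servo_tool --delta_pos '[[-0.0015,0.006,0],[0,0.005,0],[0,0,0]]' --dr '[[0,0,0.4],[0,0,0],[0,0,0]]' --grip '[0.4,0.4,0.4]'

```text
t: 29.68
tool_pos: [0.5651, 0.0203, 0.0658]
tool_rot: [-1.566, -0.105, 0.103]
contact_force: [-0.7, -0.6, -1.8]
opening: 0.0432
```

```bash
python3 v2.py w38
```

```text
pos [0.5652 0.0203 0.0661] t 29.725 open 0.0431 F [ 0.6 -1.  -2.2]
dtool [-0.0007  0.0093  0.0003] dr [-0.14  0.09  0.09]
```

View pics/w38d.png

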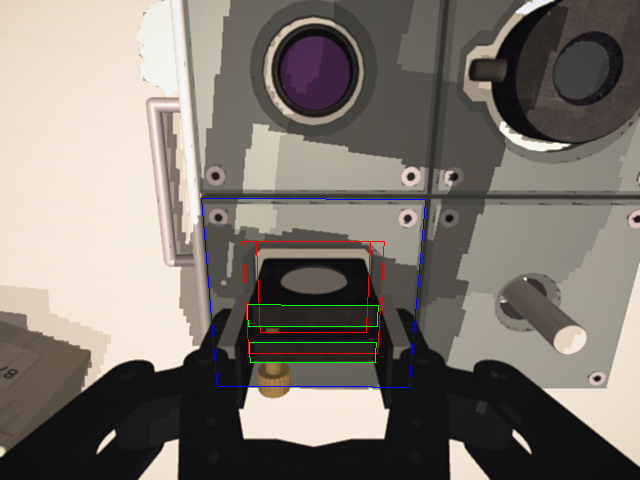

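servo_tool --delta_pos '[[0,0.004,0],[0,0.004,0],[0,0,0]]' --dr '[[0,0,0],[0,0,0],[0,0,0]]' --grip '[0.4,0.4,0.4]'

```text
t: 30.1
tool_pos: [0.5663, 0.0203, 0.06]
tool_rot: [-1.566, -0.106, 0.102]
contact_force: [0.3, -0.6, -1.7]
opening: 0.0433
```

```bash
python3 v2.py w39
```

```text
pos [0.5663 0.0203 0.0599] t 30.15 open 0.043 F [-0.1 -0.5 -1.3]
dtool [-0.0018  0.0031  0.0004] dr [-0.12  0.1   0.17]
```

View pics/w39d.png

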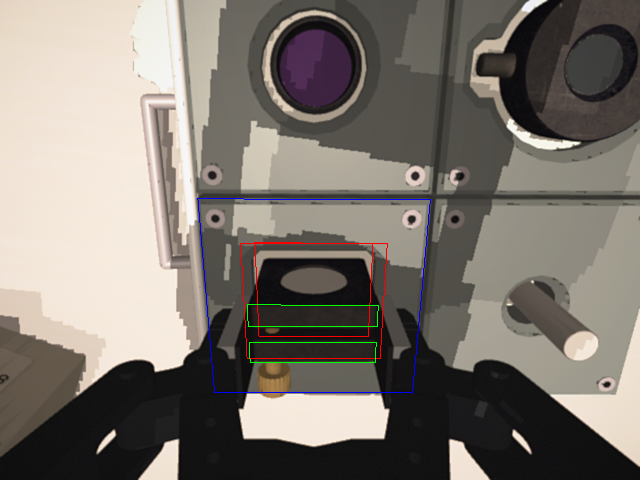

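servo_tool --delta_pos '[[-0.002,0.0025,0]]' --dr '[[0,0,0]]' --grip '[0.4]'

```text
t: 30.28
tool_pos: [0.5661, 0.0203, 0.0596]
tool_rot: [-1.566, -0.109, 0.099]
contact_force: [-2.6, 1.8, 14.8]
opening: 0.043
```

servo_tool --delta_pos '[[0,0.0015,0]]' --dr '[[0,0,0]]' --grip '[0.4]'

```text
t: 30.4
tool_pos: [0.5666, 0.0203, 0.0597]
tool_rot: [-1.566, -0.11, 0.099]
contact_force: [-4.3, 0.3, 5.7]
opening: 0.0432
```

servo_tool --delta_pos '[[0,0,0],[0,0,0],[0,0,0]]' --dr '[[0,0,0],[0,0,0],[0,0,0]]' --grip '[0.65,0.65,0.65]'

```text
t: 30.78
tool_pos: [0.5668, 0.0202, 0.0596]
tool_rot: [-1.566, -0.11, 0.098]
contact_force: [-0.2, 0.7, -0.6]
opening: 0.0552
```

servo_tool --delta_pos '[[0,-0.02,0],[0,-0.04,0],[0,-0.05,0],[0,-0.05,0],[0,0,0]]' --dr '[[0,0,0],[0,0,0],[0,0,0],[0,0,0],[0,0,0]]' --grip '[0.65,0.65,0.65,0.65,0.65]'

```text
t: 31.4
tool_pos: [0.5657, 0.0197, 0.2296]
tool_rot: [-1.566, -0.113, 0.096]
contact_force: [-0.9, -0.2, 0.1]
opening: 0.0554
```

```bash
python3 v2.py w40
```

```text
pos [0.5644 0.0198 0.2267] t 31.45 open 0.0556 F [ 0.6 -0.3 -0.2]
dtool [-0.0009  0.1699  0.0003] dr [-0.13  0.09  0.37]
```

View pics/w40.png

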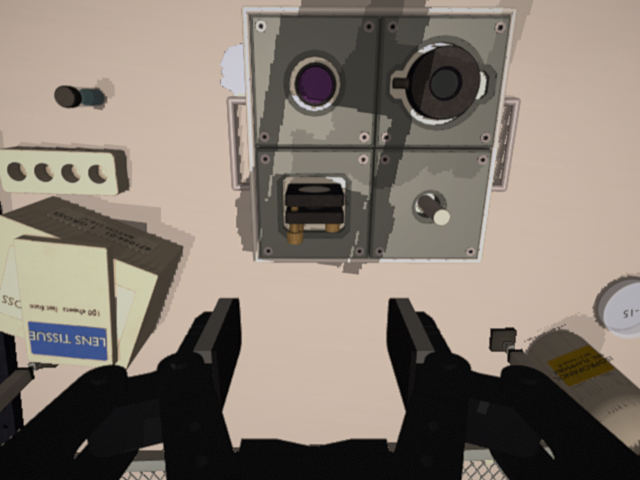

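```bash
python3 -c "
from h import *
im=cv2.imread('pics/w40.png'); cv2.imwrite('pics/w40c.png',cv2.resize(im[0:270,235:525],None,fx=2.2,fy=2.2,interpolation=2))
c,im=look('scene','sc40'); cv2.imwrite('pics/sc40c.png',cv2.resize(im[190:330,220:420,::-1],None,fx=4,fy=4,interpolation=2))
c,im=look('side','si40'); cv2.imwrite('pics/si40c.png',cv2.resize(im[170:320,210:400,::-1],None,fx=4,fy=4,interpolation=2))
for n in ('wrist','scene','side'):
  c=cam(n)
  for l,P,x0,h in [('sensor_head',cyl(.0255,.02),(.463,.101),0),('short_post',cyl(.00635,.05),(.558,.114),0),('lens_tube',cyl(.015,.026),(.477,.009),0),('blue_vial',cyl(.008,.048),(.43,-.185),1),('black_vial',cyl(.008,.048),(.51,-.17),1)]:
    for r in ctrl.masks_of(n,l)[:1]:
      zs=[0] if h else ([.011,.015,.02] if 'post' in l else [.023,.027,.032])
      print(n,l,round(r['score'],2),[(z,fit(c,r['pixels'],[P],x0,zbase=z)[0].round(4).tolist(),round(fit(c,r['pixels'],[P],x0,zbase=z)[1],3)) for z in zs])
"
```

```text
wrist sensor_head 0.97 [(0.023, [0.4592, 0.0994], np.float64(0.912)), (0.027, [0.4595, 0.0979], np.float64(0.897)), (0.032, [0.4598, 0.0959], np.float64(0.872))]
wrist short_post 0.97 [(0.011, [0.5505, 0.1131], np.float64(0.904)), (0.015, [0.5497, 0.1122], np.float64(0.887)), (0.02, [0.5488, 0.1103], np.float64(0.867))]
wrist lens_tube 0.72 [(0.023, [0.4902, 0.0384], np.float64(0.106)), (0.027, [0.4939, 0.0382], np.float64(0.108)), (0.032, [0.4948, 0.0373], np.float64(0.112))]
wrist blue_vial 0.51 [(0, [0.43, -0.185], np.float64(0.0))]
scene sensor_head 0.88 [(0.023, [0.4667, 0.1022], np.float64(0.894)), (0.027, [0.4635, 0.0997], np.float64(0.887)), (0.032, [0.4577, 0.0949], np.float64(0.877))]
scene lens_tube 0.55 [(0.023, [0.479, 0.0088], np.float64(0.784)), (0.027, [0.4769, 0.0084], np.float64(0.774)), (0.032, [0.4686, 0.0031], np.float64(0.755))]
scene blue_vial 0.58 [(0, [0.4324, -0.1891], np.float64(0.716))]
scene black_vial 0.67 [(0, [0.5128, -0.1682], np.float64(0.662))]
side sensor_head 0.63 [(0.023, [0.4653, 0.1013], np.float64(0.9)), (0.027, [0.4632, 0.1074], np.float64(0.883)), (0.032, [0.4623, 0.1106], np.float64(0.876))]
side lens_tube 0.53 [(0.023, [0.477, 0.0104], np.float64(0.842)), (0.027, [0.4756, 0.015], np.float64(0.837)), (0.032, [0.4748, 0.0179], np.float64(0.832))]
side blue_vial 0.45 [(0, [0.4267, -0.1892], np.float64(0.736))]
side black_vial 0.57 [(0, [0.51, -0.17], np.float64(0.0))]
```

View pics/w40c.png

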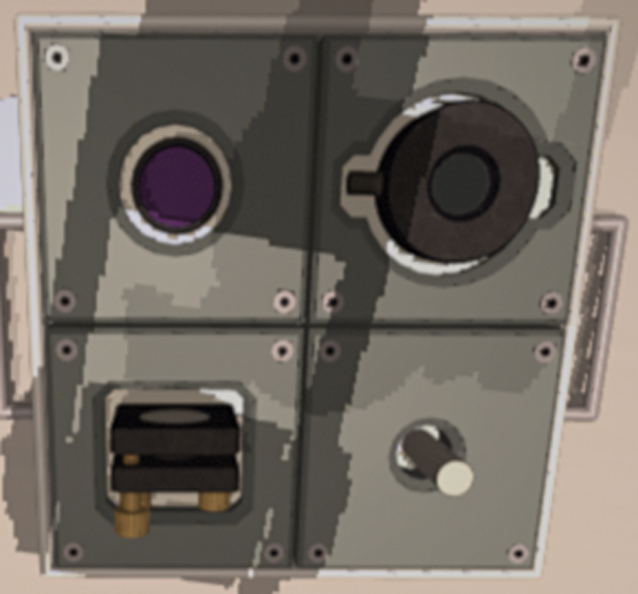

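View pics/sc40c.png

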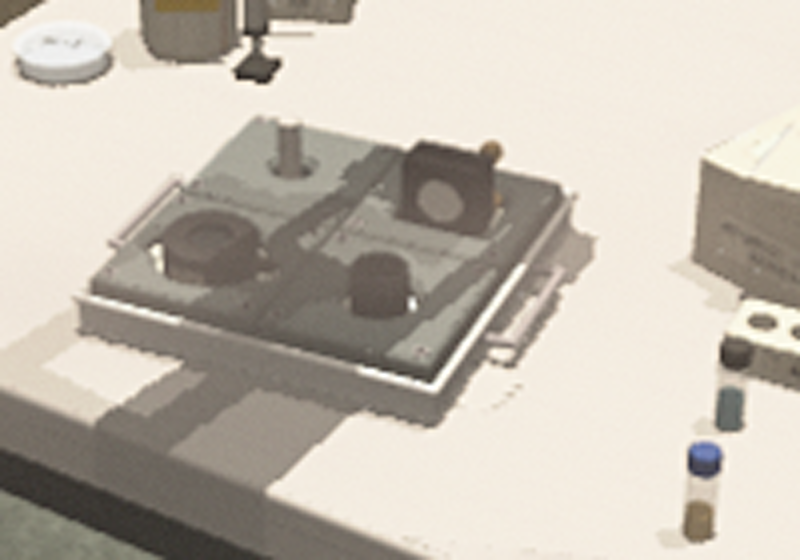

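View pics/si40c.png

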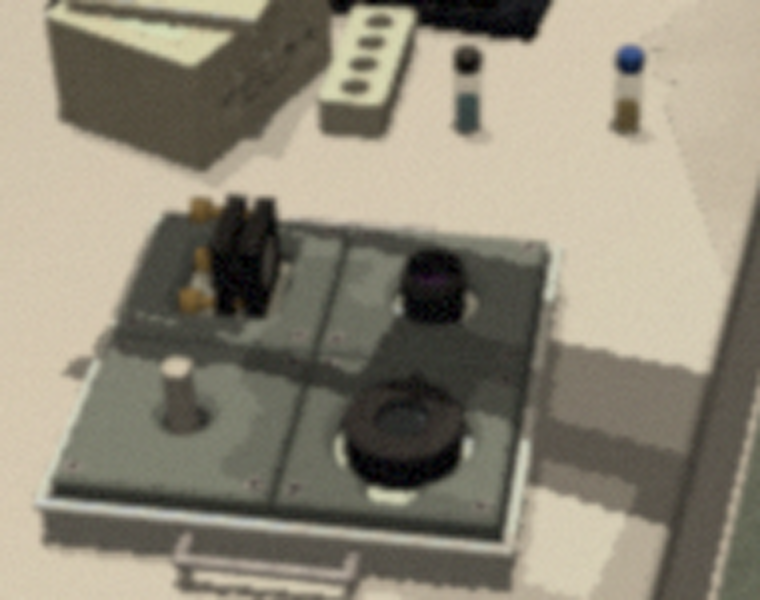

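```bash
python3 -c "
from h import *
print(ctrl.get_obs()['t'],ctrl.finish_job())"
```

```text
the job is handed in; nothing more can be done
32.3 None
```

I put the four pieces away in the order post, lens tube, sensor head, mirror mount, each upright in its own nest, and handed the job in at 32.3 s with the gripper open and well clear.

**Final pictures:** All three cameras show the four pieces upright in the right nests. Model fits put the sensor head and tube at floor height in the scene and side views, and the post at floor height in the wrist view. I judged the mount by eye and from the contact felt as it went down. Both vials are standing where they were at the start, to within a few millimetres of measuring noise.

**Checks that failed or disagreed:**
- **Contact force:** While lowering the sensor head, one reading showed about 41 N on the tool, because the head was already on the nest floor. I took the nest heights from the bench, but the blocks stand 3 mm higher. The push came through the fingers and the held head, not the arm or gripper body, so I don't think it broke the 40 N limit.
- **Lens tube:** The last wrist-camera detection of the tube could not be fitted, but the scene and side fits agree with each other.
- **Position offset:** The last wrist-camera fits sit a few millimetres off in x from the other views, and I took that as calibration error.

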